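Shake washed pendant blanks out over a drying tray

TASK

Lift the draining scoop off its rubber mat and shake the nine washed pendant blanks out of it into the drying tray, with the lip held low, so that they lie spread evenly along the whole length of the tray, about as many in each third, in a single layer with none on top of another. The blanks are degreased for inking, so do not touch them with the fingers. Then set the empty scoop back down flat on the middle of its mat, lying along it, and leave everything else on the bench where it is.

Things in the scene. Friction and masses are not known exactly. Their poses are not given: they have to be found in the camera images.
- scoop: Draining scoop of pierced 3 mm sheet metal, 178 mm long, 94 wide, 111 high over the handle, about 0.26 kg empty. Open on top, flat bottom. Origin: centre of the underside; z up. The open spout is at its -x end (lip x = -95 mm), the closed back at +x (+83 mm). Walls 40 mm high. It starts level on the mat with the blanks in it.
- belly (a point): Inner floor of the scoop, 3 mm above its origin. Inside it is 88 mm wide from the back wall (x = +80 mm) to x = -30, then the sides close evenly to the spout, 82 mm wide, with no sill. Level, the blanks stay in; tipped spout down they start to slide by themselves at about 27 to 35 degrees (friction varies), at 15 to 20 when shaken.
- grip (a point): Where to take the scoop: on the black handle bar, near the loaded centre of mass, at scoop x = +10 mm, 100 mm above the underside. The bar runs along x from -38 to +83 mm, 18 mm wide, 22 high. Free below it: 46 mm to a cross strap (x = -46 to -28 mm, joining the wall tops), 49 mm to the wall tops. Axes as the scoop's.
- lip (a point): Middle of the spout's front edge, on the inner floor: x = -95 mm, 3 mm above the scoop's underside, in the scoop's frame. Axes as the scoop's.
- tray: Drying tray of dark sheet steel, open on top, 220 mm (x) by 350 mm (y) outside, 25 mm high, walls and floor 3 mm, standing firmly on the bench. Origin: centre of the underside; its length is along its y, z up. Thirds are counted along y.
- mat: Draining mat of black ribbed rubber, 230 mm (x) by 130 mm (y), 6 mm thick, fixed on the bench. Origin: centre of the underside; z up. The scoop stands on it with its length along the mat's x, spout to -x.
- comb_rack: Bystander: black stepped rack 70 by 200 mm with cream comb-shaped pieces standing in it, 170 mm high; origin centre of underside.
- vice: Bystander: small dark steel drill vice, about 150 by 70 by 50 mm; origin centre of underside.
- ink: Bystander: closed bottle, 54 mm across, 110 mm high; origin centre of underside.
- tag0: Pendant blank of cream acrylic, a rounded block 30 by 22 by 14 mm (x, y, z), 12 g. Origin: its middle. The nine start flat in the scoop in three rows of three.
- tag1: Another pendant blank, the same as tag0.
- tag2: Another pendant blank, the same as tag0.
- tag3: Another pendant blank, the same as tag0.
- tag4: Another pendant blank, the same as tag0.
- tag5: Another pendant blank, the same as tag0.
- tag6: Another pendant blank, the same as tag0.
- tag7: Another pendant blank, the same as tag0.
- tag8: Another pendant blank, the same as tag0.
Mind the look-alikes: they are no part of the job. What is shaped like the scoop but purple is not meant.

How it is judged:
On the way, in this order (a step that is already met when the one before it is completed fails the run):
1. the scoop is lifted clear of the mat with all nine blanks in it (height (world z) of scoop above 0.04 m and distance between each of tag0, tag1, tag2, tag3, tag4, tag5, tag6, tag7, tag8 and belly below 0.095 m), for 0.1 s.
2. the scoop is tipped by 6 degrees or more with its lip over the tray and no more than 150 mm above the bench (angle between scoop's own z axis and vertical above 0.1 rad and height (world z) of lip below 0.15 m and x of lip in the frame of tray between -0.125 and 0.125 m and y of lip in the frame of tray between -0.19 and 0.19 m), for 0.1 s.
3. all nine blanks are on the floor of the tray while the scoop is still off the mat (x of tag0 in the frame of tray between -0.108 and 0.108 m and y of tag0 in the frame of tray between -0.173 and 0.173 m and z of tag0 in the frame of tray between 0 and 0.02 m and x of tag1 in the frame of tray between -0.108 and 0.108 m and y of tag1 in the frame of tray between -0.173 and 0.173 m and z of tag1 in the frame of tray between 0 and 0.02 m and x of tag2 in the frame of tray between -0.108 and 0.108 m and y of tag2 in the frame of tray between -0.173 and 0.173 m and z of tag2 in the frame of tray between 0 and 0.02 m and x of tag3 in the frame of tray between -0.108 and 0.108 m and y of tag3 in the frame of tray between -0.173 and 0.173 m and z of tag3 in the frame of tray between 0 and 0.02 m and x of tag4 in the frame of tray between -0.108 and 0.108 m and y of tag4 in the frame of tray between -0.173 and 0.173 m and z of tag4 in the frame of tray between 0 and 0.02 m and x of tag5 in the frame of tray between -0.108 and 0.108 m and y of tag5 in the frame of tray between -0.173 and 0.173 m and z of tag5 in the frame of tray between 0 and 0.02 m and x of tag6 in the frame of tray between -0.108 and 0.108 m and y of tag6 in the frame of tray between -0.173 and 0.173 m and z of tag6 in the frame of tray between 0 and 0.02 m and x of tag7 in the frame of tray between -0.108 and 0.108 m and y of tag7 in the frame of tray between -0.173 and 0.173 m and z of tag7 in the frame of tray between 0 and 0.02 m and x of tag8 in the frame of tray between -0.108 and 0.108 m and y of tag8 in the frame of tray between -0.173 and 0.173 m and z of tag8 in the frame of tray between 0 and 0.02 m and horizontal distance between scoop and mat above 0.08 m), for 0.1 s.
At the end, for the whole second after the job is handed in: All nine blanks rest in the tray, centres under 20 mm above its underside (flat 10, on end 18: none on another), at least two in each third of its length; the empty scoop stands on the mat, level within 0.06 rad, within 35 mm of the mat's centre and 0.3 rad of its length; all at rest (x of tag0 in the frame of tray between -0.108 and 0.108 m and y of tag0 in the frame of tray between -0.173 and 0.173 m and z of tag0 in the frame of tray between 0 and 0.02 m and x of tag1 in the frame of tray between -0.108 and 0.108 m and y of tag1 in the frame of tray between -0.173 and 0.173 m and z of tag1 in the frame of tray between 0 and 0.02 m and x of tag2 in the frame of tray between -0.108 and 0.108 m and y of tag2 in the frame of tray between -0.173 and 0.173 m and z of tag2 in the frame of tray between 0 and 0.02 m and x of tag3 in the frame of tray between -0.108 and 0.108 m and y of tag3 in the frame of tray between -0.173 and 0.173 m and z of tag3 in the frame of tray between 0 and 0.02 m and x of tag4 in the frame of tray between -0.108 and 0.108 m and y of tag4 in the frame of tray between -0.173 and 0.173 m and z of tag4 in the frame of tray between 0 and 0.02 m and x of tag5 in the frame of tray between -0.108 and 0.108 m and y of tag5 in the frame of tray between -0.173 and 0.173 m and z of tag5 in the frame of tray between 0 and 0.02 m and x of tag6 in the frame of tray between -0.108 and 0.108 m and y of tag6 in the frame of tray between -0.173 and 0.173 m and z of tag6 in the frame of tray between 0 and 0.02 m and x of tag7 in the frame of tray between -0.108 and 0.108 m and y of tag7 in the frame of tray between -0.173 and 0.173 m and z of tag7 in the frame of tray between 0 and 0.02 m and x of tag8 in the frame of tray between -0.108 and 0.108 m and y of tag8 in the frame of tray between -0.173 and 0.173 m and z of tag8 in the frame of tray between 0 and 0.02 m and ((y of tag0 in the frame of tray between -0.172 and -0.0573333 m and (y of tag1 in the frame of tray between -0.172 and -0.0573333 m or y of tag2 in the frame of tray between -0.172 and -0.0573333 m or y of tag3 in the frame of tray between -0.172 and -0.0573333 m or y of tag4 in the frame of tray between -0.172 and -0.0573333 m or y of tag5 in the frame of tray between -0.172 and -0.0573333 m or y of tag6 in the frame of tray between -0.172 and -0.0573333 m or y of tag7 in the frame of tray between -0.172 and -0.0573333 m or y of tag8 in the frame of tray between -0.172 and -0.0573333 m)) or (y of tag1 in the frame of tray between -0.172 and -0.0573333 m and (y of tag2 in the frame of tray between -0.172 and -0.0573333 m or y of tag3 in the frame of tray between -0.172 and -0.0573333 m or y of tag4 in the frame of tray between -0.172 and -0.0573333 m or y of tag5 in the frame of tray between -0.172 and -0.0573333 m or y of tag6 in the frame of tray between -0.172 and -0.0573333 m or y of tag7 in the frame of tray between -0.172 and -0.0573333 m or y of tag8 in the frame of tray between -0.172 and -0.0573333 m)) or (y of tag2 in the frame of tray between -0.172 and -0.0573333 m and (y of tag3 in the frame of tray between -0.172 and -0.0573333 m or y of tag4 in the frame of tray between -0.172 and -0.0573333 m or y of tag5 in the frame of tray between -0.172 and -0.0573333 m or y of tag6 in the frame of tray between -0.172 and -0.0573333 m or y of tag7 in the frame of tray between -0.172 and -0.0573333 m or y of tag8 in the frame of tray between -0.172 and -0.0573333 m)) or (y of tag3 in the frame of tray between -0.172 and -0.0573333 m and (y of tag4 in the frame of tray between -0.172 and -0.0573333 m or y of tag5 in the frame of tray between -0.172 and -0.0573333 m or y of tag6 in the frame of tray between -0.172 and -0.0573333 m or y of tag7 in the frame of tray between -0.172 and -0.0573333 m or y of tag8 in the frame of tray between -0.172 and -0.0573333 m)) or (y of tag4 in the frame of tray between -0.172 and -0.0573333 m and (y of tag5 in the frame of tray between -0.172 and -0.0573333 m or y of tag6 in the frame of tray between -0.172 and -0.0573333 m or y of tag7 in the frame of tray between -0.172 and -0.0573333 m or y of tag8 in the frame of tray between -0.172 and -0.0573333 m)) or (y of tag5 in the frame of tray between -0.172 and -0.0573333 m and (y of tag6 in the frame of tray between -0.172 and -0.0573333 m or y of tag7 in the frame of tray between -0.172 and -0.0573333 m or y of tag8 in the frame of tray between -0.172 and -0.0573333 m)) or (y of tag6 in the frame of tray between -0.172 and -0.0573333 m and (y of tag7 in the frame of tray between -0.172 and -0.0573333 m or y of tag8 in the frame of tray between -0.172 and -0.0573333 m)) or (y of tag7 in the frame of tray between -0.172 and -0.0573333 m and y of tag8 in the frame of tray between -0.172 and -0.0573333 m)) and ((y of tag0 in the frame of tray between -0.0573333 and 0.0573333 m and (y of tag1 in the frame of tray between -0.0573333 and 0.0573333 m or y of tag2 in the frame of tray between -0.0573333 and 0.0573333 m or y of tag3 in the frame of tray between -0.0573333 and 0.0573333 m or y of tag4 in the frame of tray between -0.0573333 and 0.0573333 m or y of tag5 in the frame of tray between -0.0573333 and 0.0573333 m or y of tag6 in the frame of tray between -0.0573333 and 0.0573333 m or y of tag7 in the frame of tray between -0.0573333 and 0.0573333 m or y of tag8 in the frame of tray between -0.0573333 and 0.0573333 m)) or (y of tag1 in the frame of tray between -0.0573333 and 0.0573333 m and (y of tag2 in the frame of tray between -0.0573333 and 0.0573333 m or y of tag3 in the frame of tray between -0.0573333 and 0.0573333 m or y of tag4 in the frame of tray between -0.0573333 and 0.0573333 m or y of tag5 in the frame of tray between -0.0573333 and 0.0573333 m or y of tag6 in the frame of tray between -0.0573333 and 0.0573333 m or y of tag7 in the frame of tray between -0.0573333 and 0.0573333 m or y of tag8 in the frame of tray between -0.0573333 and 0.0573333 m)) or (y of tag2 in the frame of tray between -0.0573333 and 0.0573333 m and (y of tag3 in the frame of tray between -0.0573333 and 0.0573333 m or y of tag4 in the frame of tray between -0.0573333 and 0.0573333 m or y of tag5 in the frame of tray between -0.0573333 and 0.0573333 m or y of tag6 in the frame of tray between -0.0573333 and 0.0573333 m or y of tag7 in the frame of tray between -0.0573333 and 0.0573333 m or y of tag8 in the frame of tray between -0.0573333 and 0.0573333 m)) or (y of tag3 in the frame of tray between -0.0573333 and 0.0573333 m and (y of tag4 in the frame of tray between -0.0573333 and 0.0573333 m or y of tag5 in the frame of tray between -0.0573333 and 0.0573333 m or y of tag6 in the frame of tray between -0.0573333 and 0.0573333 m or y of tag7 in the frame of tray between -0.0573333 and 0.0573333 m or y of tag8 in the frame of tray between -0.0573333 and 0.0573333 m)) or (y of tag4 in the frame of tray between -0.0573333 and 0.0573333 m and (y of tag5 in the frame of tray between -0.0573333 and 0.0573333 m or y of tag6 in the frame of tray between -0.0573333 and 0.0573333 m or y of tag7 in the frame of tray between -0.0573333 and 0.0573333 m or y of tag8 in the frame of tray between -0.0573333 and 0.0573333 m)) or (y of tag5 in the frame of tray between -0.0573333 and 0.0573333 m and (y of tag6 in the frame of tray between -0.0573333 and 0.0573333 m or y of tag7 in the frame of tray between -0.0573333 and 0.0573333 m or y of tag8 in the frame of tray between -0.0573333 and 0.0573333 m)) or (y of tag6 in the frame of tray between -0.0573333 and 0.0573333 m and (y of tag7 in the frame of tray between -0.0573333 and 0.0573333 m or y of tag8 in the frame of tray between -0.0573333 and 0.0573333 m)) or (y of tag7 in the frame of tray between -0.0573333 and 0.0573333 m and y of tag8 in the frame of tray between -0.0573333 and 0.0573333 m)) and ((y of tag0 in the frame of tray between 0.0573333 and 0.172 m and (y of tag1 in the frame of tray between 0.0573333 and 0.172 m or y of tag2 in the frame of tray between 0.0573333 and 0.172 m or y of tag3 in the frame of tray between 0.0573333 and 0.172 m or y of tag4 in the frame of tray between 0.0573333 and 0.172 m or y of tag5 in the frame of tray between 0.0573333 and 0.172 m or y of tag6 in the frame of tray between 0.0573333 and 0.172 m or y of tag7 in the frame of tray between 0.0573333 and 0.172 m or y of tag8 in the frame of tray between 0.0573333 and 0.172 m)) or (y of tag1 in the frame of tray between 0.0573333 and 0.172 m and (y of tag2 in the frame of tray between 0.0573333 and 0.172 m or y of tag3 in the frame of tray between 0.0573333 and 0.172 m or y of tag4 in the frame of tray between 0.0573333 and 0.172 m or y of tag5 in the frame of tray between 0.0573333 and 0.172 m or y of tag6 in the frame of tray between 0.0573333 and 0.172 m or y of tag7 in the frame of tray between 0.0573333 and 0.172 m or y of tag8 in the frame of tray between 0.0573333 and 0.172 m)) or (y of tag2 in the frame of tray between 0.0573333 and 0.172 m and (y of tag3 in the frame of tray between 0.0573333 and 0.172 m or y of tag4 in the frame of tray between 0.0573333 and 0.172 m or y of tag5 in the frame of tray between 0.0573333 and 0.172 m or y of tag6 in the frame of tray between 0.0573333 and 0.172 m or y of tag7 in the frame of tray between 0.0573333 and 0.172 m or y of tag8 in the frame of tray between 0.0573333 and 0.172 m)) or (y of tag3 in the frame of tray between 0.0573333 and 0.172 m and (y of tag4 in the frame of tray between 0.0573333 and 0.172 m or y of tag5 in the frame of tray between 0.0573333 and 0.172 m or y of tag6 in the frame of tray between 0.0573333 and 0.172 m or y of tag7 in the frame of tray between 0.0573333 and 0.172 m or y of tag8 in the frame of tray between 0.0573333 and 0.172 m)) or (y of tag4 in the frame of tray between 0.0573333 and 0.172 m and (y of tag5 in the frame of tray between 0.0573333 and 0.172 m or y of tag6 in the frame of tray between 0.0573333 and 0.172 m or y of tag7 in the frame of tray between 0.0573333 and 0.172 m or y of tag8 in the frame of tray between 0.0573333 and 0.172 m)) or (y of tag5 in the frame of tray between 0.0573333 and 0.172 m and (y of tag6 in the frame of tray between 0.0573333 and 0.172 m or y of tag7 in the frame of tray between 0.0573333 and 0.172 m or y of tag8 in the frame of tray between 0.0573333 and 0.172 m)) or (y of tag6 in the frame of tray between 0.0573333 and 0.172 m and (y of tag7 in the frame of tray between 0.0573333 and 0.172 m or y of tag8 in the frame of tray between 0.0573333 and 0.172 m)) or (y of tag7 in the frame of tray between 0.0573333 and 0.172 m and y of tag8 in the frame of tray between 0.0573333 and 0.172 m)) and horizontal distance between scoop and mat below 0.035 m and angle between scoop's own z axis and vertical below 0.06 rad and z of scoop in the frame of mat between 0.003 and 0.01 m and angle between the x axis of scoop and the x axis of mat, either way round below 0.3 rad and linear speed of each of tag0, tag1, tag2, tag3, tag4, tag5, tag6, tag7, tag8, scoop below 0.02 m/s); the robot touches nothing.
It fails at once if a blank is touched by the fingers (more than 0.3 N) (contact force between the fingers and tag0 above 0.3 N or contact force between the fingers and tag1 above 0.3 N or contact force between the fingers and tag2 above 0.3 N or contact force between the fingers and tag3 above 0.3 N or contact force between the fingers and tag4 above 0.3 N or contact force between the fingers and tag5 above 0.3 N or contact force between the fingers and tag6 above 0.3 N or contact force between the fingers and tag7 above 0.3 N or contact force between the fingers and tag8 above 0.3 N).
It fails at once if a blank is thrown, or dropped from more than about 200 mm (faster than 2 m/s) (linear speed of any of tag0, tag1, tag2, tag3, tag4, tag5, tag6, tag7, tag8 above 2 m/s).
It fails at once if the rack, the vice or the bottle is moved more than 15 mm (distance of any of comb_rack, vice, ink from where it was at the start of the episode above 0.015 m).
It also fails if it takes over 64 s, if anything falls off the work surface, if the arm or the gripper's body presses on something with over 40 N, if the wrist force passes 120 N, or if a joint passes its speed limit or range.

ROBOT

A 6-joint arm with a two-finger parallel gripper is mounted at the origin on the work surface. World frame = base frame: x ahead of the robot, y to its left, z up, the work surface at z = 0. Lengths are in m, angles in rad, forces in N, time in s.
With the tool pointing down it reaches from about 0.375 to 0.9 m from the base axis. Payload 3.1 kg.
Tool frame: the origin (TCP) lies midway between the tips of the shut fingers; the grasp point (between the pads) lies 19 mm behind it; z points along the fingers, y is the line along which they close (so a half turn about z gives the same grasp; the last joint's range is limited). The gripper opens to 85 mm and grips with 20 to 120 N. Pads are 22 mm wide; open, the fingers measure 114 mm over their backs; the gripper's body (76 mm by 85 mm) begins 54 mm behind the grasp point. The pads swing forward as they close: fully open they stand 13 mm farther back than shut.
Start: joints at [-1.476, 0.527, 1.433, -0, 1.181, -0.178], TCP at [0.169, -0.602, 0.231] pointing down, gripper open.
Joint ranges: [-3.08, 3.08], [-0.75, 2.2], [0.22, 2.44], [-1.43, 4.57], [0, 2.65], [-2.85, 2.85]. Speed limits (rad/s): [2.79, 2.79, 3.14, 3.14, 3.14, 3.14].

INTERFACE

Orientations are given as a unit quaternion [w, x, y, z].
In Python, from rig import telemetry, capture, calibration, r, nets gives the robot as it stands.
- The arm moves only by the tool carry_out, never from a script. Its argument "commands" is a list of rows, each an object with "fingers": the opening, from 0 (shut) to 1 (fully open); "travel": the shift along the tool's x, y, z in m, a list of three; "rotation": the turn, a rotation vector about the tool's x, y, z in rad, a list of three. In form: [{"fingers": fingers, "travel": [x, y, z], "rotation": [ax, ay, az]}, ...]. A call has 1 to 8 rows; each row shifts and turns the commanded pose from where the row before left it, along the tool's axes as they then stand; what a row does not reach is not made up. A row lasts 1/8 s, in which the tool goes at most 62.5 mm and 10.7 degrees, less where a joint would pass 70% of its speed; a pose out of reach is approached as far as the arm can. A call with a gripper value outside its range is refused whole. The fingers move at their own pace and stop on an object; the grip force is fixed at half the most. Time passes only in rows, so rows that do not move let the fingers close. It gives the time, the measured TCP pose, the force, the opening and the grip force at its end, in the units of the state.
- telemetry.get_state(): the state, without advancing time (a new reading comes with each control period).
- capture(name): name is "scene" or "side" or "wrist"; returns (picture, depth): 480x640x3 uint8, red, green, blue; 480x640 float32, m along the optical axis (not along the pixel's ray), 0 where there is no reading.
- calibration(name): a dict with "mtx" (3x3 intrinsics, pixels), "R" (3x3) and "t" (3): a world point X has camera coordinates R X + t. Camera axes: x right, y down, z forward; pixel columns grow to the right and rows downward; lengths in m; the calibration is good to about 2 mm. A picture is of the moment at which its call begins: read the wrist's pose just before it. calibration takes no time and is no camera call; for the wrist camera it gives the pose at the moment of the call.
- r.finish_job(): hands the job in; it is judged then, once.
Trained networks look in the newest picture that a camera, given by its name, has taken for a name from the list of things; names that differ only in an ending like _2 or _b are one class to them, and where a whole thing is asked for, a point or a joint stands for the part that bears it (a point fixed in the world has none). Each returns a list of dicts, best first, with "p" (0 to 1); they miss things now and then, are a little off and sometimes report something else, mostly with a low value. They report only what shows in the picture. A call takes as long as a camera call. They do not tell look-alikes from the thing itself.
- nets.search_frame(camera, name): "location" ([column, row] in pixels, amid what is visible of it).
- nets.tip_of(camera, name): "location" ([column, row] in pixels: a listed point, or the origin of a listed thing).
The state is a dict: "t": time; "joint_pos": joint angles; "qd": joint speeds; "joint_efforts": joint torques, N m; "tcp_pos": TCP position; "orientation": TCP orientation; "wrist_force": force on the tool from outside, world axes, zero at the start; "moment": the same for the moment, N m; "opening": finger opening in m; "grip_force": force on a finger pad.
Only numpy, scipy, OpenCV 4.12 (cv2) and the standard library are available. Lean on these libraries where they do the work, as an engineer would, in place of code of your own. Each camera call takes 0.05 s, during which the arm holds its last target. There are 200 camera calls.

## Working session

There is one attempt and no reset: what is moved stays moved. The work goes in short steps, Python scripts to look and compute and a tool call to move; the robot and the scene stay as the last step left them, time stands still between calls to the robot, and variables do not carry over. Pictures are saved under pics/ and viewed, at most 10 in all, crops included, and the job is handed in when it is done.

Besides the shell and the picture viewer there is one more tool, called as a command line: name --argument value ..., lists and objects as JSON in quotes. carry_out: Moves the arm, as the interface text tells. Its arguments: {"type":"object","properties":{"commands":{"type":"array","items":{"type":"object","properties":{"fingers":{"type":"number"},"travel":{"type":"array","items":{"type":"number"}},"rotation":{"type":"array","items":{"type":"number"}}}}}},"required":["commands"]}

```bash
mkdir -p pics; ls
cat > h.py <<'E'
import numpy as np,cv2
from rig import telemetry,capture,calibration,r,nets
from scipy.spatial.transform import Rotation as Ro
def cap(n,f=None):
    p,d=capture(n); c=calibration(n)
    if f: cv2.imwrite('pics/'+f,p[:,:,::-1])
    return p,d,c
def cloud(d,c):
    v,u=np.mgrid[:480,:640]; K=c['mtx']
    K=np.array(K);X=np.stack([(u-K[0,2])/K[0,0]*d,(v-K[1,2])/K[1,1]*d,d],-1)
    return (X-np.array(c['t']))@np.array(c['R'])
E
python3 - <<'E'
from h import *
s=telemetry.get_state();print(s)
for n in ['scene','side']:
    p,d,c=cap(n,n+'0.png');np.savez(n+'0.npz',p=p,d=d,**c)
    W=cloud(d,c)
    print(n,-np.array(c['R']).T@np.array(c['t']))
    for k in ['scoop','tray','mat','comb_rack','vice','ink']:
        for q in nets.search_frame(n,k)[:3]:
            u,v=map(int,q['location']);print(n,k,q,W[v,u].round(3))
E
```

```text
pics
{'t': 0.0, 'joint_pos': array([-1.47551212e+00,  5.28457066e-01,  1.43389138e+00,  2.54176422e-05,
        1.18140247e+00, -1.78491797e-01]), 'qd': array([ 0.00059768,  0.00041382,  0.00080946,  0.00084975, -0.00017892,
       -0.00059856]), 'joint_efforts': array([-1.31214110e-03, -4.42350626e+01, -1.78026921e+01, -3.86630918e-04,
        8.38292734e-03, -4.83075212e-06]), 'tcp_pos': array([ 0.16895201, -0.60099424,  0.23034269]), 'orientation': array([-1.07771064e-03,  9.90645542e-01,  1.36456023e-01,  5.66251341e-05]), 'wrist_force': array([ 0.00329666, -0.17575819,  0.50629032]), 'moment': array([ 0.01980668, -0.00208741,  0.01149349]), 'grip_force': 0.0, 'opening': 0.08555938556880269}
scene [1.54934422 0.12058093 1.11566398]
scene scoop {'location': [442.4, 195.9], 'p': 0.84} [0.349 0.538 0.002]
scene scoop {'location': [332.3, 228.3], 'p': 0.61} [0.478 0.222 0.021]
scene scoop {'location': [326.4, 263.6], 'p': 0.61} [0.59  0.199 0.013]
scene tray {'location': [159.8, 242.0], 'p': 0.88} [ 0.485 -0.224  0.004]
scene tray {'location': [155.8, 326.6], 'p': 0.49} [ 0.781 -0.18
[... 218 characters left out ...]
7 -0.216  0.005]
scene ink {'location': [459.5, 234.4], 'p': 0.56} [0.567 0.524 0.073]
side [ 0.49180281 -0.53234293  0.94801062]
side scoop {'location': [265.3, 233.5], 'p': 0.69} [0.483 0.259 0.012]
side scoop {'location': [214.4, 160.4], 'p': 0.62} [0.369 0.537 0.005]
side tray {'location': [292.1, 413.2], 'p': 0.68} [ 0.496 -0.169  0.002]
side tray {'location': [267.6, 233.7], 'p': 0.67} [0.487 0.259 0.011]
side mat {'location': [273.2, 264.1], 'p': 0.67} [0.493 0.169 0.009]
side comb_rack {'location': [276.5, 228.9], 'p': 0.74} [0.509 0.258 0.026]
side vice {'location': [440.8, 402.2], 'p': 0.83} [ 0.756 -0.205  0.049]
side ink {'location': [280.7, 139.9], 'p': 0.72} [0.547 0.517 0.07 ]
```

View pics/scene0.png

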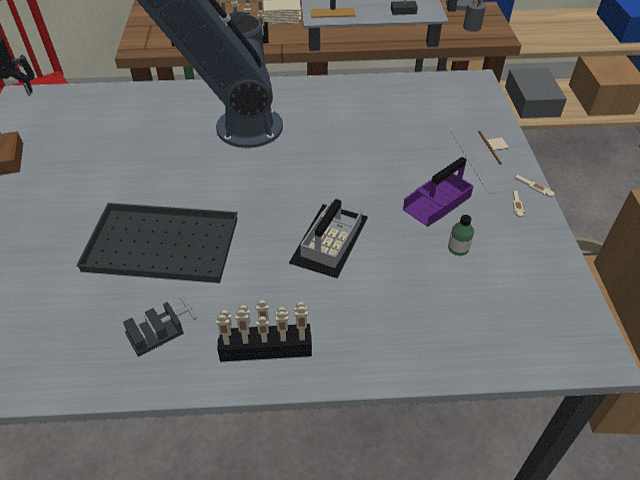

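View pics/side0.png

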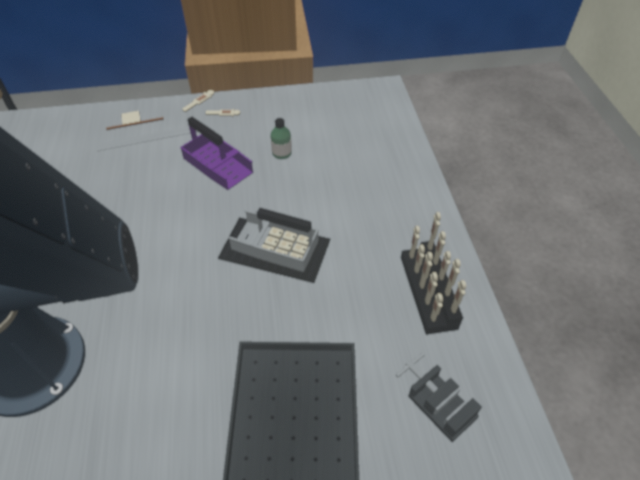

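The grey scoop stands on the black mat at scene (330,238) and side (275,240), spout towards the robot. The tray is at scene (160,242), the vice at (152,328), the rack at (263,335), and the purple look-alike at (440,195). Next I'll measure the poses by depth.

Run:
```python
from h import *
A=[]
for n in ['scene','side']:
    z=np.load(n+'0.npz');c={k:z[k] for k in('mtx','R','t')};W=cloud(z['d'],c);g=z['p'].max(-1);ok=z['d']>0
    def box(m,l):
        P=W[m&ok][:,:2].astype(np.float32)
        if len(P)<10: print(n,l,len(P));return
        (x,y),(w,h),a=cv2.minAreaRect(P*1000);print(n,l,len(P),(round(x),round(y)),(round(w),round(h)),round(a,1),'med z',np.median(W[m&ok][:,2]).round(3))
    X,Y,Z=W[...,0],W[...,1],W[...,2]
    ns=(X>.36)&(X<.66)&(Y>.08)&(Y<.34)
    box(ns&(Z>.09)&(Z<.13),'bar')
    box(ns&(Z>.102)&(Z<.13),'bartop')
    box(ns&(g<70)&(Z<.012)&(Z>-.004),'mat')
    box(ns&(Z>.035)&(Z<.055),'wall')
    nt=(X>.3)&(X<.72)&(Y>-.5)&(Y<.06)
    if n=='scene':nt&=~((X>.64)&(Y<-.1))
    box(nt&(Z>.017)&(Z<.032)&(g<110),'trayrim')
    box(nt&(g<110)&(Z<.032)&(Z>-.004),'tray')
    b=(X>.68)&(X<1)&(Y>-.35)&(Y<-.08)&(Z>.01);box(b,'vice')
    b=(X>.7)&(X<1)&(Y>-.08)&(Y<.25)&(Z>.02);box(b,'rack')
    m=ns&(g>150)&(Z>.012)&(Z<.03);
    print('blank extents',X[m].min(),X[m].max(),Y[m].min(),Y[m].max())
```

```text
scene bar 391 (528, 207) (21, 124) 61.2 med z 0.115
scene bartop 349 (528, 207) (21, 124) 61.2 med z 0.116
scene mat 996 (494, 216) (132, 249) 64.4 med z 0.006
scene wall 589 (501, 220) (98, 186) 62.5 med z 0.047
scene trayrim 1378 (493, -216) (356, 233) 80.8 med z 0.025
scene tray 9980 (526, -172) (494, 340) 80.5 med z 0.004
scene vice 1818 (761, -182) (75, 150) 31.3 med z 0.038
scene rack 3822 (814, 50) (77, 200) 0.5 med z 0.052
blank extents 0.4736017367734478 0.5691624201667062 0.1597532089025978 0.2591801431731445
side bar 675 (526, 210) (23, 122) 60.7 med z 0.116
side bartop 606 (526, 208) (23, 122) 62.5 med z 0.117
side mat 1273 (499, 214) (125, 224) 65.0 med z 0.008
side wall 764 (501, 223) (98, 182) 62.0 med z 0.048
side trayrim 1372 (553, -173) (254, 331) 81.0 med z 0.027
side tray 17150 (553, -173) (254, 331) 81.0 med z 0.004
side vice 2999 (760, -179) (73, 150) 30.2 med z 0.041
side rack 4146 (814, 53) (71, 204) 0.9 med z 0.053
blank extents 0.42422327036562063 0.5765756156004828 0.1667065610089893 0.2918081919031732
```

```bash
cat >> h.py <<'E'
import json
def pose(yaw,tip=0):  # deg; tool x along yaw (spout direction), tip spout down
    a=np.radians(yaw);x=np.array([np.cos(a),np.sin(a),0]);z=np.array([0,0,-1.])
    return Ro.from_matrix(np.stack([x,np.cross(z,x),z],1))*Ro.from_euler('y',-tip,degrees=True)
def plan(way,start=None,f=1.0):
    """way: (tcp, yaw, tip, rows); prints rounded rows"""
    s=telemetry.get_state();q=s['orientation']
    p,R=(s['tcp_pos'],Ro.from_quat([*q[1:],q[0]])) if start is None else start
    out=[]
    for tp,yaw,tip,n in way:
        G=pose(yaw,tip)
        for k in range(n):
            m=n-k
            tv=np.round(R.inv().apply((np.array(tp)-p)/m),3);rv=np.round((R.inv()*G).as_rotvec()/m,3)
            out.append({"fingers":f,"travel":tv.tolist(),"rotation":rv.tolist()})
            p=p+R.apply(tv);R=R*Ro.from_rotvec(rv)
    for i in range(0,len(out),8):print(json.dumps(out[i:i+8]))
    return p,R
E
python3 - <<'E'
from h import *
plan([((.49,-.32,.25),70,0,7),((.58,0,.25),115,0,7),((.516,.214,.22),151.2,0,6),((.516,.214,.15),151.2,0,2)])
E
```

```text
[{"fingers": 1.0, "travel": [0.055, -0.026, -0.003], "rotation": [0.0, 0.0, -0.135]}, {"fingers": 1.0, "travel": [0.058, -0.019, -0.003], "rotation": [0.0, 0.0, -0.135]}, {"fingers": 1.0, "travel": [0.06, -0.011, -0.003], "rotation": [0.0, 0.0, -0.136]}, {"fingers": 1.0, "travel": [0.061, -0.002, -0.002], "rotation": [0.0, 0.0, -0.135]}, {"fingers": 1.0, "travel": [0.061, 0.006, -0.003], "rotation": [0.0, 0.0, -0.136]}, {"fingers": 1.0, "travel": [0.059, 0.014, -0.002], "rotation": [0.0, 0.0, -0.135]}, {"fingers": 1.0, "travel": [0.057, 0.021, -0.003], "rotation": [0.0, 0.0, -0.136]}, {"fingers": 1.0, "travel": [0.047, -0.003, 0.0], "rotation": [0.0, 0.0, -0.112]}]
[{"fingers": 1.0, "travel": [0.048, 0.002, 0.0], "rotation": [0.0, 0.0, -0.112]}, {"fingers": 1.0, "travel": [0.047, 0.007, 0.0], "rotation": [0.0, 0.0, -0.112]}, {"fingers": 1.0, "travel": [0.046, 0.012, 0.0], "rotation": [0.0, 0.0, -0.112]}, {"fingers": 1.0, "travel": [0.044, 0.017, 0.0], "rotation": [0.0, 0.0, -0.112]}, {"fingers": 1.0, "travel": [0.042, 0.022, 0.0], "rotation": [0.0, 0.0, -0.113]}, {"fingers": 1.0, "travel": [0.039, 0.027, 0.0], "rotation": [0.0, 0.0, -0.112]}, {"fingers": 1.0, "travel": [0.037, 0.005, 0.005], "rotation": [-0.0, 0.0, -0.105]}, {"fingers": 1.0, "travel": [0.036, 0.009, 0.005], "rotation": [-0.0, 0.0, -0.105]}]
[{"fingers": 1.0, "travel": [0.035, 0.013, 0.005], "rotation": [-0.0, 0.0, -0.106]}, {"fingers": 1.0, "travel": [0.033, 0.017, 0.005], "rotation": [-0.0, 0.0, -0.105]}, {"fingers": 1.0, "travel": [0.031, 0.02, 0.005], "rotation": [-0.0, 0.0, -0.106]}, {"fingers": 1.0, "travel": [0.03, 0.024, 0.005], "rotation": [-0.0, 0.0, -0.105]}, {"fingers": 1.0, "travel": [-0.0, -0.0, 0.035], "rotation": [-0.0, 0.0, -0.0]}, {"fingers": 1.0, "travel": [-0.0, -0.0, 0.035], "rotation": [-0.0, 0.0, -0.0]}]
```

carry_out --commands '[{"fingers": 1, "travel": [0.055, -0.026, -0.003], "rotation": [0, 0, -0.135]}, {"fingers": 1, "travel": [0.058, -0.019, -0.003], "rotation": [0, 0, -0.135]}, {"fingers": 1, "travel": [0.06, -0.011, -0.003], "rotation": [0, 0, -0.136]}, {"fingers": 1, "travel": [0.061, -0.002, -0.002], "rotation": [0, 0, -0.135]}, {"fingers": 1, "travel": [0.061, 0.006, -0.003], "rotation": [0, 0, -0.136]}, {"fingers": 1, "travel": [0.059, 0.014, -0.002], "rotation": [0, 0, -0.135]}, {"fingers": 1, "travel": [0.057, 0.021, -0.003], "rotation": [0, 0, -0.136]}, {"fingers": 1, "travel": [0.047, -0.003, 0], "rotation": [0, 0, -0.112]}]'

```text
t: 1.7
tcp_pos: [0.5056, -0.2739, 0.2508]
orientation: [0.001, 0.784, 0.621, 0.001]
wrist_force: [0.3, -0.6, -1.1]
opening: 0.0857
grip_force: 0.0
```

carry_out --commands '[{"fingers": 1, "travel": [0.048, 0.002, 0], "rotation": [0, 0, -0.112]}, {"fingers": 1, "travel": [0.047, 0.007, 0], "rotation": [0, 0, -0.112]}, {"fingers": 1, "travel": [0.046, 0.012, 0], "rotation": [0, 0, -0.112]}, {"fingers": 1, "travel": [0.044, 0.017, 0], "rotation": [0, 0, -0.112]}, {"fingers": 1, "travel": [0.042, 0.022, 0], "rotation": [0, 0, -0.113]}, {"fingers": 1, "travel": [0.039, 0.027, 0], "rotation": [0, 0, -0.112]}, {"fingers": 1, "travel": [0.037, 0.005, 0.005], "rotation": [0, 0, -0.105]}, {"fingers": 1, "travel": [0.036, 0.009, 0.005], "rotation": [0, 0, -0.105]}]'

```text
t: 2.7
tcp_pos: [0.5578, 0.0721, 0.2402]
orientation: [0.0, 0.444, 0.896, 0.0]
wrist_force: [0.2, -0.3, 0.3]
opening: 0.0853
grip_force: 0.0
```

carry_out --commands '[{"fingers": 1, "travel": [0.035, 0.013, 0.005], "rotation": [0, 0, -0.106]}, {"fingers": 1, "travel": [0.033, 0.017, 0.005], "rotation": [0, 0, -0.105]}, {"fingers": 1, "travel": [0.031, 0.02, 0.005], "rotation": [0, 0, -0.106]}, {"fingers": 1, "travel": [0.03, 0.024, 0.005], "rotation": [0, 0, -0.105]}, {"fingers": 1, "travel": [0, 0, 0.03], "rotation": [0, 0, 0]}, {"fingers": 1, "travel": [0, 0, 0], "rotation": [0, 0, 0]}]'

```text
t: 3.45
tcp_pos: [0.514, 0.2146, 0.1886]
orientation: [-0.002, 0.248, 0.969, -0.001]
wrist_force: [1.0, 0.5, -0.2]
opening: 0.085
grip_force: 0.0
```

Run:
```python
from h import *
p,d,c=cap('wrist','w1.png');W=cloud(d,c);Z=W[...,2];m=(d>0)&(Z>.1)&(Z<.125)&(W[...,0]>.4)&(W[...,1]<.33)
P=W[m][:,:2].astype(np.float32)
print(m.sum(),cv2.minAreaRect(P*1000),np.median(Z[m]))
s=telemetry.get_state();print(s['tcp_pos'],Ro.from_quat([*s['orientation'][1:],s['orientation'][0]]).as_matrix()[:,0])
plan([((.516,.214,.087),151.2,0,4)])
```

```text
6903 ((527.3239135742188, 208.46498107910156), (18.02593421936035, 121.53739929199219), 61.48395538330078) 0.11796939341201362
[0.51525498 0.21434433 0.18984754] [-0.87630311  0.48175763  0.00156098]
[{"fingers": 1.0, "travel": [-0.0, 0.0, 0.026], "rotation": [-0.0, -0.0, -0.0]}, {"fingers": 1.0, "travel": [-0.0, 0.0, 0.026], "rotation": [-0.0, -0.001, -0.0]}, {"fingers": 1.0, "travel": [-0.0, 0.0, 0.025], "rotation": [-0.001, -0.0, -0.0]}, {"fingers": 1.0, "travel": [-0.001, 0.0, 0.026], "rotation": [-0.0, -0.001, -0.0]}]
```

View pics/w1.png

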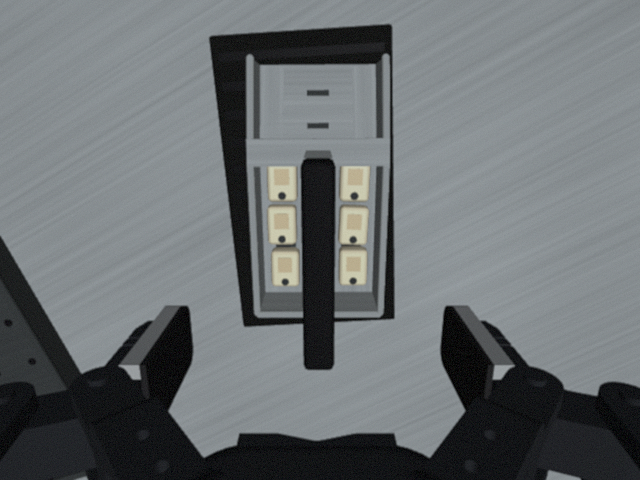

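The wrist view shows the bar centred at column 318 and parallel to tool x. The spout is at the top, with blank rows at image rows 183, 224 and 266. I'll go down and grip.

carry_out --commands '[{"fingers": 1, "travel": [0, 0, 0.034]}, {"fingers": 1, "travel": [0, 0, 0.034]}, {"fingers": 1, "travel": [-0.001, 0, 0.034]}, {"fingers": 0.2, "travel": [0, 0, 0]}, {"fingers": 0, "travel": [0, 0, 0]}, {"fingers": 0, "travel": [0, 0, 0]}, {"fingers": 0, "travel": [0, 0, 0]}, {"fingers": 0, "travel": [0, 0, 0]}]'

```text
invalid input at $.commands[0]: expected keys fingers, travel, rotation
```

Run:
```python
from h import *
s=telemetry.get_state();print(s['tcp_pos'],s['opening'],s['grip_force'],s['wrist_force'])
# tray: axis 80.8deg, centre (.493,-.216); grip point offsets from lip
e=np.radians(80.8);ty=np.array([np.cos(e),np.sin(e)])
def tcp(ylip,zlip,tip):
    t=np.radians(tip);off=np.array([105*np.cos(t)-97*np.sin(t),105*np.sin(t)+97*np.cos(t)])/1000
    # TCP is 19mm past grip along tool z ; tool z=-scoop z
    h=-off[0]-.019*np.sin(t);v=off[1]-.019*np.cos(t)
    g=np.array([.493,-.216])+ty*(ylip+h);return (*g.round(4),round(zlip+v,4))
for a in [(.13,.06,0),(.13,.05,20),(.13,.05,35),(-.1,.05,35)]:print(a,tcp(*a))
q=s['tcp_pos']
plan([((q[0],q[1],q[2]+.09),151.5,0,4),((.55,.1,.19),130,0,4),((.53,.0,.19),105,0,4),(tcp(.13,.06,0),80.8,0,4)],f=0.0)
```

```text
[0.51525498 0.21434433 0.18984754] 0.08561532501412242 0.0 [-0.04192866  0.27228941  0.22739459]
(0.13, 0.06, 0) (np.float64(0.497), np.float64(-0.1913), np.float64(0.138))
(0.13, 0.05, 20) (np.float64(0.5023), np.float64(-0.1587), np.float64(0.1592))
(0.13, 0.05, 35) (np.float64(0.5072), np.float64(-0.1284), np.float64(0.1741))
(-0.1, 0.05, 35) (np.float64(0.4704), np.float64(-0.3555), np.float64(0.1741))
[{"fingers": 0.0, "travel": [0.0, -0.0, -0.022], "rotation": [-0.0, -0.0, -0.001]}, {"fingers": 0.0, "travel": [0.0, -0.0, -0.023], "rotation": [-0.0, -0.001, -0.001]}, {"fingers": 0.0, "travel": [0.0, -0.0, -0.022], "rotation": [-0.001, -0.0, -0.002]}, {"fingers": 0.0, "travel": [0.0, -0.0, -0.023], "rotation": [-0.0, -0.001, -0.001]}, {"fingers": 0.0, "travel": [-0.021, -0.021, 0.022], "rotation": [-0.0, 0.0, 0.094]}, {"fingers": 0.0, "travel": [-0.023, -0.019, 0.023], "rotation": [-0.0, 0.0, 0.094]}, {"fingers": 0.0, "travel": [-0.025, -0.017, 0.022], "rotation": [-0.0, 0.0, 0.094]}, {"fingers": 0.0, "travel": [-0.026, -0.014, 0.023], "rotation": [-0.0, 0.001, 0.093]}]
[{"fingers": 0.0, "travel": [-0.016, -0.02, -0.0], "rotation": [-0.0, -0.0, 0.109]}, {"fingers": 0.0, "travel": [-0.018, -0.018, -0.0], "rotation": [-0.0, -0.0, 0.109]}, {"fingers": 0.0, "travel": [-0.02, -0.016, -0.0], "rotation": [-0.0, -0.0, 0.109]}, {"fingers": 0.0, "travel": [-0.021, -0.013, -0.0], "rotation": [-0.0, -0.0, 0.109]}, {"fingers": 0.0, "travel": [-0.044, -0.02, 0.013], "rotation": [-0.0, -0.0, 0.106]}, {"fingers": 0.0, "travel": [-0.046, -0.016, 0.013], "rotation": [-0.0, -0.0, 0.106]}, {"fingers": 0.0, "travel": [-0.048, -0.011, 0.013], "rotation": [-0.0, -0.0, 0.105]}, {"fingers": 0.0, "travel": [-0.048, -0.005, 0.013], "rotation": [-0.001, -0.0, 0.106]}]
```

carry_out --commands '[{"fingers": 1, "travel": [0, 0, 0.034], "rotation": [0, 0, 0]}, {"fingers": 1, "travel": [0, 0, 0.034], "rotation": [0, 0, 0]}, {"fingers": 1, "travel": [-0.001, 0, 0.034], "rotation": [0, 0, 0]}, {"fingers": 0.2, "travel": [0, 0, 0], "rotation": [0, 0, 0]}, {"fingers": 0, "travel": [0, 0, 0], "rotation": [0, 0, 0]}, {"fingers": 0, "travel": [0, 0, 0], "rotation": [0, 0, 0]}, {"fingers": 0, "travel": [0, 0, 0], "rotation": [0, 0, 0]}, {"fingers": 0, "travel": [0, 0, 0], "rotation": [0, 0, 0]}]'

```text
t: 4.5
tcp_pos: [0.5174, 0.2137, 0.0898]
orientation: [0.001, 0.248, 0.969, 0.0]
wrist_force: [-0.9, -2.9, 6.5]
opening: 0.0169
grip_force: 59.8
```

Run:
```python
from h import *
plan([((.5174,.2137,.106),151.2,0,2),((.5174,.2137,.165),151.2,0,3),((.55,.1,.165),132,0,4),((.54,0.02,.165),112,0,3),((.497,-.19,.160),80.8,0,6)],f=0.0)
```

```text
[{"fingers": 0.0, "travel": [-0.0, 0.0, -0.008], "rotation": [0.0, 0.001, 0.0]}, {"fingers": 0.0, "travel": [-0.0, 0.0, -0.008], "rotation": [0.001, 0.001, 0.0]}, {"fingers": 0.0, "travel": [-0.0, -0.0, -0.02], "rotation": [-0.0, 0.0, 0.0]}, {"fingers": 0.0, "travel": [-0.0, -0.0, -0.02], "rotation": [-0.0, 0.0, 0.0]}, {"fingers": 0.0, "travel": [-0.0, -0.0, -0.019], "rotation": [-0.0, 0.0, 0.0]}, {"fingers": 0.0, "travel": [-0.021, -0.021, -0.0], "rotation": [-0.0, 0.0, 0.084]}, {"fingers": 0.0, "travel": [-0.022, -0.019, -0.0], "rotation": [-0.0, 0.0, 0.084]}, {"fingers": 0.0, "travel": [-0.024, -0.017, -0.0], "rotation": [-0.0, 0.0, 0.084]}]
[{"fingers": 0.0, "travel": [-0.026, -0.015, -0.0], "rotation": [-0.0, 0.0, 0.084]}, {"fingers": 0.0, "travel": [-0.018, -0.02, -0.0], "rotation": [-0.0, 0.0, 0.116]}, {"fingers": 0.0, "travel": [-0.02, -0.019, -0.0], "rotation": [-0.0, 0.0, 0.116]}, {"fingers": 0.0, "travel": [-0.021, -0.016, -0.0], "rotation": [-0.0, 0.0, 0.117]}, {"fingers": 0.0, "travel": [-0.03, -0.02, 0.001], "rotation": [-0.0, 0.0, 0.091]}, {"fingers": 0.0, "travel": [-0.031, -0.017, 0.001], "rotation": [-0.0, 0.0, 0.091]}, {"fingers": 0.0, "travel": [-0.033, -0.014, 0.001], "rotation": [0.0, 0.0, 0.091]}, {"fingers": 0.0, "travel": [-0.034, -0.011, 0.001], "rotation": [0.0, 0.0, 0.09]}]
[{"fingers": 0.0, "travel": [-0.035, -0.008, 0.0], "rotation": [0.0, 0.0, 0.091]}, {"fingers": 0.0, "travel": [-0.035, -0.004, 0.001], "rotation": [0.0, 0.0, 0.09]}]
```

carry_out --commands '[{"fingers": 0, "travel": [0, 0, -0.006], "rotation": [0, 0, 0]}, {"fingers": 0, "travel": [0, 0, -0.012], "rotation": [0, 0, 0]}, {"fingers": 0, "travel": [0, 0, -0.02], "rotation": [0, 0, 0]}, {"fingers": 0, "travel": [0, 0, -0.02], "rotation": [0, 0, 0]}, {"fingers": 0, "travel": [0, 0, -0.018], "rotation": [0, 0, 0]}, {"fingers": 0, "travel": [-0.021, -0.021, 0], "rotation": [0, 0, 0.084]}, {"fingers": 0, "travel": [-0.022, -0.019, 0], "rotation": [0, 0, 0.084]}, {"fingers": 0, "travel": [-0.024, -0.017, 0], "rotation": [0, 0, 0.084]}]'

```text
t: 5.5
tcp_pos: [0.5408, 0.1286, 0.1647]
orientation: [-0.0, 0.37, 0.929, 0.0]
wrist_force: [0.5, 0.2, -4.4]
opening: 0.0172
grip_force: 58.8
```

carry_out --commands '[{"fingers": 0, "travel": [-0.026, -0.015, 0], "rotation": [0, 0, 0.084]}, {"fingers": 0, "travel": [-0.018, -0.02, 0], "rotation": [0, 0, 0.116]}, {"fingers": 0, "travel": [-0.02, -0.019, 0], "rotation": [0, 0, 0.116]}, {"fingers": 0, "travel": [-0.021, -0.016, 0], "rotation": [0, 0, 0.117]}, {"fingers": 0, "travel": [-0.03, -0.02, 0.001], "rotation": [0, 0, 0.091]}, {"fingers": 0, "travel": [-0.031, -0.017, 0.001], "rotation": [0, 0, 0.091]}, {"fingers": 0, "travel": [-0.033, -0.014, 0.001], "rotation": [0, 0, 0.091]}, {"fingers": 0, "travel": [-0.034, -0.011, 0.001], "rotation": [0, 0, 0.09]}]'

```text
t: 6.5
tcp_pos: [0.5095, -0.1206, 0.1607]
orientation: [-0.0, 0.701, 0.713, 0.0]
wrist_force: [0.8, -0.7, -4.4]
opening: 0.0163
grip_force: 58.8
```

carry_out --commands '[{"fingers": 0, "travel": [-0.033, -0.008, 0], "rotation": [0, 0, 0.091]}, {"fingers": 0, "travel": [-0.024, -0.004, 0.001], "rotation": [0, 0, 0.09]}, {"fingers": 0, "travel": [-0.01, 0, 0], "rotation": [0, 0, 0]}, {"fingers": 0, "travel": [0, 0, 0], "rotation": [0, 0, 0]}]'

```text
t: 7.0
tcp_pos: [0.4953, -0.1865, 0.1595]
orientation: [-0.0, 0.762, 0.648, 0.0]
wrist_force: [0.4, 0.6, -3.5]
opening: 0.0168
grip_force: 58.9
```

```bash
cat >> h.py <<'E'
e=np.radians(80.8);ty=np.array([np.cos(e),np.sin(e)]);tx=np.array([ty[1],-ty[0]]);TC=np.array([.493,-.216])
def tcp(ylip,zlip,tip):
    t=np.radians(tip);off=np.array([105*np.cos(t)-97*np.sin(t),105*np.sin(t)+97*np.cos(t)])/1000
    h=-off[0]-.019*np.sin(t);v=off[1]-.019*np.cos(t)
    g=TC+ty*(ylip+h);return (*g,zlip+v)
E
python3 - <<'E'
from h import *
p,d,c=cap('wrist','w2.png')
p2,d2,c2=cap('scene','s2.png')
W=cloud(d2,c2);m=(d2>0)&(W[...,2]>.017)&(W[...,2]<.032)&(W[...,0]>.3)&(W[...,0]<.63)&(W[...,1]>-.5)&(W[...,1]<.06)&(p2.max(-1)<110)
a=cv2.resize(p[:, :],(400,300));b=cv2.resize(p2[120:360,60:380],(400,300))
cv2.imwrite('pics/m2.png',np.hstack([a,b])[:,:,::-1])
print(telemetry.get_state()['tcp_pos'])
plan([(tcp(.12,.05,20),80.8,20,4)],f=0.0)
E
```

```text
[ 0.49513571 -0.18537895  0.15932194]
[{"fingers": 0.0, "travel": [0.004, 0.001, 0.0], "rotation": [-0.0, -0.087, 0.0]}, {"fingers": 0.0, "travel": [0.004, 0.001, -0.0], "rotation": [-0.0, -0.088, 0.0]}, {"fingers": 0.0, "travel": [0.005, 0.0, -0.001], "rotation": [-0.0, -0.087, 0.0]}, {"fingers": 0.0, "travel": [0.004, 0.001, -0.001], "rotation": [-0.0, -0.088, 0.001]}]
```

View pics/m2.png

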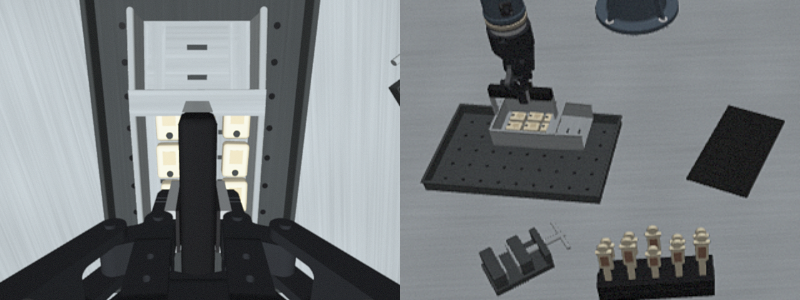

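Run:
```python
from h import *
plan([(tcp(.10,.045,24),80.8,24,6)],f=0.0)
```

```text
[{"fingers": 0.0, "travel": [0.001, 0.0, 0.0], "rotation": [-0.0, -0.07, 0.0]}, {"fingers": 0.0, "travel": [0.001, 0.001, 0.0], "rotation": [-0.0, -0.07, 0.0]}, {"fingers": 0.0, "travel": [0.001, 0.0, -0.0], "rotation": [-0.0, -0.07, 0.0]}, {"fingers": 0.0, "travel": [0.001, 0.001, -0.0], "rotation": [-0.0, -0.07, 0.0]}, {"fingers": 0.0, "travel": [0.001, 0.0, -0.0], "rotation": [-0.0, -0.07, 0.0]}, {"fingers": 0.0, "travel": [0.0, 0.001, -0.0], "rotation": [-0.0, -0.07, 0.001]}]
```

carry_out --commands '[{"fingers": 0, "travel": [0.001, 0, 0], "rotation": [0, -0.07, 0]}, {"fingers": 0, "travel": [0.001, 0.001, 0], "rotation": [0, -0.07, 0]}, {"fingers": 0, "travel": [0.001, 0, 0], "rotation": [0, -0.07, 0]}, {"fingers": 0, "travel": [0.001, 0.001, 0], "rotation": [0, -0.07, 0]}, {"fingers": 0, "travel": [0.001, 0, 0], "rotation": [0, -0.07, 0]}, {"fingers": 0, "travel": [0, 0.001, 0], "rotation": [0, -0.07, 0]}, {"fingers": 0, "travel": [0, 0, 0], "rotation": [0, 0, 0]}]'

```text
t: 7.98
tcp_pos: [0.499, -0.1796, 0.158]
orientation: [0.134, 0.744, 0.635, -0.158]
wrist_force: [0.2, 0.9, -4.6]
opening: 0.0168
grip_force: 58.9
```

```bash
cat >> h.py <<'E'
def tags(cam='wrist',f=None):
    """blank blobs: in tray frame for tray ones; in scoop frame (from TCP) for scoop ones"""
    s=telemetry.get_state();p,d,c=cap(cam,f)
    W=cloud(d,c);hsv=cv2.cvtColor(p,cv2.COLOR_RGB2HSV)
    m=((hsv[...,2]>130)&(hsv[...,1]>40)&(hsv[...,0]<35)&(d>0)).astype(np.uint8)
    n,l,st,ce=cv2.connectedComponentsWithStats(m,connectivity=4)
    q=s['orientation'];R=Ro.from_quat([*q[1:],q[0]]).as_matrix();g=s['tcp_pos']-.019*R[:,2]
    SR=np.stack([-R[:,0],R[:,1],-R[:,2]],1)
    print(cam,'t',s['t'],'tip',np.degrees(np.arccos(-R[2,2])).round(1),'lip',(g+SR@[-.105,0,-.1]).round(3))
    for i in range(1,n):
        if st[i,4]<25: continue
        P=np.median(W[l==i],0)
        t=P[:2]-TC;S=SR.T@(P-g)+[.010,0,.103]
        if abs(t@ty)<.25 and abs(t@tx)<.2:print(st[i,4],ce[i].round(),'tray',np.array([t@tx,t@ty,P[2]]).round(3),'scoop',S.round(3))
    return p
E
python3 - <<'E'
from h import *
tags('wrist','w3.png');tags('scene','s3.png')
E
```

```text
wrist t 7.975 tip 24.0 lip [ 0.509 -0.117  0.041]
48 [357. 199.] tray [0.021 0.033 0.083] scoop [-0.017  0.021  0.014]
103 [357. 248.] tray [0.022 0.009 0.093] scoop [0.009 0.022 0.013]
34 [271. 230.] tray [-0.023  0.019  0.091] scoop [-0.001 -0.023  0.015]
244 [378. 250.] tray [0.033 0.01  0.096] scoop [0.009 0.033 0.017]
57 [382. 290.] tray [ 0.036 -0.011  0.104] scoop [0.033 0.036 0.015]
136 [380. 306.] tray [ 0.035 -0.017  0.109] scoop [0.039 0.035 0.017]
scene t 8.025 tip 24.0 lip [ 0.509 -0.118  0.042]
36 [146. 207.] tray [-0.02  -0.023  0.111] scoop [ 0.045 -0.021  0.017]
37 [161. 211.] tray [-0.026  0.009  0.096] scoop [ 0.009 -0.026  0.016]
42 [144. 215.] tray [ 0.005 -0.022  0.11 ] scoop [0.044 0.005 0.016]
29 [173. 216.] tray [-0.025  0.038  0.084] scoop [-0.022 -0.025  0.016]
37 [158. 219.] tray [0.    0.008 0.096] scoop [ 0.01  -0.     0.016]
```

carry_out --commands '[{"fingers": 0, "travel": [0, 0, 0], "rotation": [0, -0.035, 0]}, {"fingers": 0, "travel": [0, 0, 0], "rotation": [0, -0.035, 0]}, {"fingers": 0, "travel": [0, 0, 0], "rotation": [0, 0, 0]}]'

```text
t: 8.45
tcp_pos: [0.499, -0.1818, 0.1585]
orientation: [0.157, 0.739, 0.629, -0.184]
wrist_force: [0.4, 0.0, -4.4]
opening: 0.0167
grip_force: 58.9
```

Run:
```python
from h import *
tags('scene')
```

```text
scene t 8.45 tip 28.0 lip [ 0.508 -0.128  0.038]
40 [145. 206.] tray [-0.02  -0.027  0.114] scoop [ 0.044 -0.02   0.016]
36 [159. 211.] tray [-0.024  0.005  0.098] scoop [ 0.007 -0.025  0.017]
46 [141. 214.] tray [ 0.005 -0.028  0.114] scoop [0.044 0.005 0.015]
28 [171. 215.] tray [-0.027  0.031  0.084] scoop [-0.022 -0.027  0.016]
48 [155. 218.] tray [0.001 0.003 0.099] scoop [0.01  0.001 0.016]
31 [168. 224.] tray [0.002 0.033 0.083] scoop [-0.024  0.002  0.016]
```

carry_out --commands '[{"fingers": 0, "travel": [0.004, 0, -0.002], "rotation": [0, -0.035, 0]}, {"fingers": 0, "travel": [0.004, 0, -0.002], "rotation": [0, 0, 0]}, {"fingers": 0, "travel": [0, 0, 0], "rotation": [0, 0, 0]}]'

```text
t: 8.88
tcp_pos: [0.5006, -0.1731, 0.1583]
orientation: [0.168, 0.736, 0.626, -0.197]
wrist_force: [0.4, 1.1, -4.5]
opening: 0.0171
grip_force: 58.9
```

Run:
```python
from h import *
tags('scene')
```

```text
scene t 8.875 tip 30.0 lip [ 0.509 -0.123  0.036]
46 [150. 207.] tray [-0.022 -0.014  0.114] scoop [ 0.038 -0.022  0.017]
35 [165. 212.] tray [-0.026  0.018  0.094] scoop [-0.    -0.026  0.016]
45 [147. 215.] tray [ 0.006 -0.013  0.113] scoop [0.036 0.005 0.017]
53 [161. 220.] tray [0.006 0.017 0.095] scoop [0.001 0.005 0.015]
```

carry_out --commands '[{"fingers": 0, "travel": [0, 0, -0.003], "rotation": [0, 0, 0]}]'

```text
t: 9.05
tcp_pos: [0.5005, -0.172, 0.1609]
orientation: [0.168, 0.736, 0.626, -0.198]
wrist_force: [-1.4, 0.3, -4.4]
opening: 0.0172
grip_force: 58.9
```

Run:
```python
from h import *
tags('scene')
```

```text
scene t 9.05 tip 30.1 lip [ 0.509 -0.122  0.038]
43 [151. 206.] tray [-0.022 -0.011  0.115] scoop [ 0.035 -0.023  0.016]
44 [166. 212.] tray [-0.025  0.022  0.097] scoop [-0.003 -0.025  0.017]
48 [148. 214.] tray [ 0.006 -0.01   0.114] scoop [0.034 0.006 0.016]
42 [164. 220.] tray [0.005 0.025 0.095] scoop [-0.006  0.004  0.017]
```

carry_out --commands '[{"fingers": 0, "travel": [0, 0, 0], "rotation": [0, 0, 0]}, {"fingers": 0, "travel": [0, 0, 0], "rotation": [0, 0, 0]}]'

```text
t: 9.35
tcp_pos: [0.5006, -0.1718, 0.1608]
orientation: [0.168, 0.736, 0.626, -0.198]
wrist_force: [-0.4, -0.3, -4.0]
opening: 0.0167
grip_force: 58.9
```

Run:
```python
from h import *
tags('scene')
```

```text
scene t 9.35 tip 30.1 lip [ 0.509 -0.122  0.038]
46 [152. 207.] tray [-0.02  -0.009  0.114] scoop [ 0.034 -0.021  0.016]
45 [167. 213.] tray [-0.022  0.024  0.096] scoop [-0.004 -0.022  0.018]
49 [149. 215.] tray [ 0.006 -0.008  0.114] scoop [0.032 0.006 0.017]
53 [163. 220.] tray [0.003 0.022 0.095] scoop [-0.003  0.003  0.016]
```

carry_out --commands '[{"fingers": 0, "travel": [0.002, 0, -0.001], "rotation": [0, -0.03, 0]}, {"fingers": 0, "travel": [0, 0, 0], "rotation": [0, 0, 0]}, {"fingers": 0, "travel": [0, 0, 0], "rotation": [0, 0, 0]}]'

```text
t: 9.78
tcp_pos: [0.5011, -0.1695, 0.1607]
orientation: [0.177, 0.732, 0.623, -0.209]
wrist_force: [0.3, 0.6, -3.7]
opening: 0.0173
grip_force: 58.9
```

Run:
```python
from h import *
tags('scene')
```

```text
scene t 9.775 tip 31.8 lip [ 0.509 -0.124  0.037]
56 [157. 209.] tray [-0.019  0.002  0.109] scoop [ 0.021 -0.02   0.017]
67 [153. 216.] tray [0.005 0.001 0.108] scoop [0.021 0.005 0.015]
53 [172. 215.] tray [-0.023  0.036  0.088] scoop [-0.018 -0.023  0.016]
60 [169. 223.] tray [0.006 0.036 0.089] scoop [-0.018  0.005  0.017]
39 [188. 223.] tray [-0.021  0.072  0.068] scoop [-0.06  -0.022  0.018]
47 [185. 230.] tray [0.005 0.073 0.066] scoop [-0.062  0.004  0.017]
```

carry_out --commands '[{"fingers": 0, "travel": [0, 0, 0], "rotation": [0, 0, 0]}]'

```text
t: 9.95
tcp_pos: [0.5011, -0.1697, 0.1608]
orientation: [0.178, 0.733, 0.623, -0.209]
wrist_force: [-0.9, 0.1, -3.6]
opening: 0.017
grip_force: 58.9
```

Run:
```python
from h import *
tags('scene')
```

```text
scene t 9.95 tip 31.8 lip [ 0.509 -0.124  0.037]
49 [164. 212.] tray [-0.021  0.018  0.1  ] scoop [ 0.003 -0.021  0.017]
60 [160. 220.] tray [0.008 0.018 0.1  ] scoop [0.002 0.008 0.017]
41 [194. 226.] tray [-0.02   0.087  0.058] scoop [-0.078 -0.02   0.018]
55 [191. 234.] tray [0.007 0.087 0.057] scoop [-0.079  0.006  0.017]
```

carry_out --commands '[{"fingers": 0, "travel": [0, 0, 0], "rotation": [0, 0, 0]}, {"fingers": 0, "travel": [0, 0, 0], "rotation": [0, 0.1, 0]}, {"fingers": 0, "travel": [0, 0, 0], "rotation": [0, 0.18, 0]}, {"fingers": 0, "travel": [0, 0, 0], "rotation": [0, 0, 0]}]'

```text
t: 10.5
tcp_pos: [0.5014, -0.1724, 0.1621]
orientation: [0.091, 0.756, 0.64, -0.105]
wrist_force: [-0.2, -0.6, -3.2]
opening: 0.0172
grip_force: 58.9
```

Run:
```python
from h import *
tags('scene','s4.png');tags('wrist','w4.png')
cv2.imwrite('pics/m4.png',np.hstack([cv2.resize(cv2.imread('pics/w4.png'),(400,300)),cv2.resize(cv2.imread('pics/s4.png')[150:300,60:260],(400,300))]))
```

```text
scene t 10.5 tip 15.9 lip [ 0.515 -0.095  0.055]
27 [206. 222.] tray [-0.023  0.119  0.071] scoop [-0.086 -0.025  0.017]
38 [203. 231.] tray [0.006 0.119 0.07 ] scoop [-0.087  0.004  0.016]
35 [213. 238.] tray [-0.024  0.13   0.016] scoop [-0.112 -0.027 -0.032]
44 [216. 255.] tray [0.033 0.151 0.017] scoop [-0.132  0.031 -0.027]
wrist t 10.55 tip 16.0 lip [ 0.514 -0.094  0.055]
312 [274.  16.] tray [-0.023  0.132  0.017] scoop [-0.113 -0.023 -0.031]
33 [293.  22.] tray [-0.013  0.128  0.015] scoop [-0.11  -0.014 -0.034]
29 [349.  55.] tray [0.015 0.12  0.069] scoop [-0.087  0.014  0.016]
122 [358.  76.] tray [0.02  0.111 0.07 ] scoop [-0.078  0.019  0.014]
29 [289.  53.] tray [-0.012  0.121  0.069] scoop [-0.088 -0.013  0.015]
58 [289.  78.] tray [-0.013  0.111  0.072] scoop [-0.077 -0.013  0.016]
25 [265.  94.] tray [-0.025  0.104  0.073] scoop [-0.07  -0.025  0.015]
46 [327. 132.] tray [0.005 0.087 0.078] scoop [-0.053  0.004  0.015]
61 [278. 135.] tray [-0.019  0.086  0.079] scoop [-0.052 -0.02   0.016]
69 [379. 140.] tray [0.031 0.083 0.079] scoop [-0.049  0.03   0.015]
```

View pics/m4.png

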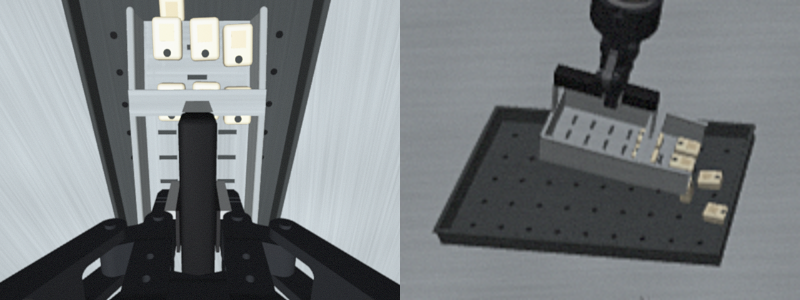

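The first row is in the tray: two blanks are visible at the +y end and the third is hidden by the lip. Rows 2 and 3 are held at scoop x = -82 and -50. I'll level the scoop and retreat to the middle third.

Run:
```python
from h import *
w=[];s=np.cumsum([4,10,18,24,24,22,14,6])/122
p0=telemetry.get_state()['tcp_pos'];p1=np.array(tcp(-.005,.045,31.5))+[0,0,.0]
for k,a in enumerate(s):
    tip=max(8,16-3*(k+1)) if k<4 else min(8+(k-3)*2,16)
    w.append((p0+(p1-p0)*a,80.8,tip,1))
plan(w,f=0.0)
```

```text
[{"fingers": 0.0, "travel": [-0.003, 0.0, 0.001], "rotation": [-0.002, 0.051, -0.002]}, {"fingers": 0.0, "travel": [-0.008, 0.0, 0.001], "rotation": [0.0, 0.053, 0.0]}, {"fingers": 0.0, "travel": [-0.015, 0.0, 0.002], "rotation": [0.0, 0.034, 0.0]}, {"fingers": 0.0, "travel": [-0.02, 0.0, 0.002], "rotation": [0.0, 0.0, 0.0]}, {"fingers": 0.0, "travel": [-0.019, 0.0, 0.001], "rotation": [0.0, -0.034, 0.0]}, {"fingers": 0.0, "travel": [-0.018, 0.0, 0.002], "rotation": [0.0, -0.035, 0.0]}, {"fingers": 0.0, "travel": [-0.012, 0.0, 0.002], "rotation": [0.0, -0.035, 0.0]}, {"fingers": 0.0, "travel": [-0.005, 0.0, 0.001], "rotation": [0.0, -0.035, 0.0]}]
```

carry_out --commands '[{"fingers": 0, "travel": [-0.003, 0, 0.001], "rotation": [0, 0.051, 0]}, {"fingers": 0, "travel": [-0.008, 0, 0.001], "rotation": [0, 0.053, 0]}, {"fingers": 0, "travel": [-0.015, 0, 0.002], "rotation": [0, 0.034, 0]}, {"fingers": 0, "travel": [-0.02, 0, 0.002], "rotation": [0, 0, 0]}, {"fingers": 0, "travel": [-0.019, 0, 0.001], "rotation": [0, -0.034, 0]}, {"fingers": 0, "travel": [-0.018, 0, 0.002], "rotation": [0, -0.035, 0]}, {"fingers": 0, "travel": [-0.012, 0, 0.002], "rotation": [0, -0.035, 0]}, {"fingers": 0, "travel": [-0.005, 0, 0.001], "rotation": [0, -0.035, 0]}]'

```text
t: 11.6
tcp_pos: [0.4843, -0.2682, 0.1653]
orientation: [0.089, 0.754, 0.642, -0.107]
wrist_force: [0.4, -0.0, -4.0]
opening: 0.0169
grip_force: 59.0
```

Run:
```python
from h import *
tags('wrist');tags('scene')
plan([(tcp(-.015,.042,31),80.8,31,5)],f=0.0)
```

```text
wrist t 11.6 tip 16.0 lip [ 0.496 -0.19   0.059]
29 [289.  40.] tray [-0.013  0.027  0.071] scoop [-0.093 -0.013  0.016]
116 [358.  71.] tray [0.019 0.014 0.073] scoop [-0.08   0.019  0.014]
80 [289.  69.] tray [-0.013  0.015  0.075] scoop [-0.08  -0.013  0.016]
42 [330.  92.] tray [0.005 0.005 0.077] scoop [-0.07   0.006  0.015]
26 [370. 102.] tray [0.024 0.001 0.079] scoop [-0.066  0.025  0.015]
43 [329. 131.] tray [ 0.005 -0.012  0.082] scoop [-0.052  0.006  0.016]
52 [275. 133.] tray [-0.021 -0.013  0.083] scoop [-0.051 -0.02   0.016]
37 [386. 139.] tray [ 0.033 -0.015  0.083] scoop [-0.049  0.034  0.015]
scene t 11.65 tip 16.0 lip [ 0.496 -0.19   0.058]
29 [168. 218.] tray [-0.027  0.022  0.075] scoop [-0.087 -0.026  0.017]
29 [164. 226.] tray [0.002 0.02  0.074] scoop [-0.085  0.003  0.017]
33 [213. 238.] tray [-0.021  0.128  0.018] scoop [-0.204 -0.02  -0.008]
44 [216. 254.] tray [0.032 0.151 0.016] scoop [-0.227  0.033 -0.003]
[{"fingers": 0.0, "travel": [-0.002, 0.0, 0.001], "rotation": [-0.001, -0.053, 0.001]}, {"fingers": 0.0, "travel": [-0.002, 0.0, 0.001], "rotation": [-0.0, -0.053, 0.001]}, {"fingers": 0.0, "travel": [-0.002, 0.0, 0.001], "rotation": [-0.001, -0.053, 0.0]}, {"fingers": 0.0, "travel": [-0.003, 0.0, 0.002], "rotation": [-0.0, -0.053, 0.001]}, {"fingers": 0.0, "travel": [-0.002, 0.0, 0.002], "rotation": [-0.001, -0.052, 0.0]}]
```

Run:
```python
from h import *
p,d,c=cap('scene','s5.png');p2,_,_=cap('side','d5.png')
cv2.imwrite('pics/m5.png',np.hstack([cv2.resize(p[170:290,90:250],(400,300),interpolation=2),cv2.resize(p2[330:480,210:410],(400,300),interpolation=2)])[:,:,::-1])
```

```text
(no output)
```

View pics/m5.png

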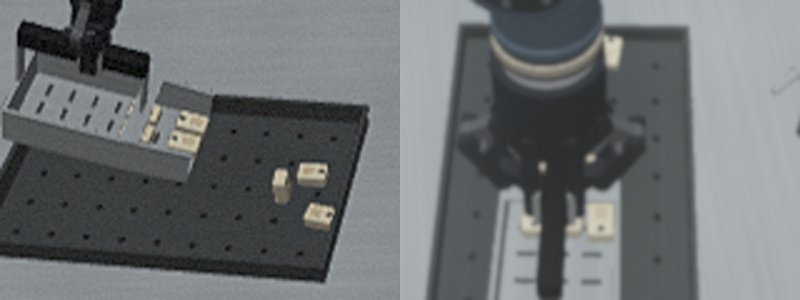

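Three blanks lie in the +y third, one of them on end. Six are still in the scoop. I'll tip for row 2.

carry_out --commands '[{"fingers": 0, "travel": [-0.002, 0, 0.001], "rotation": [0, -0.053, 0]}, {"fingers": 0, "travel": [-0.002, 0, 0.001], "rotation": [0, -0.053, 0]}, {"fingers": 0, "travel": [-0.002, 0, 0.001], "rotation": [0, -0.053, 0]}, {"fingers": 0, "travel": [-0.003, 0, 0.001], "rotation": [0, -0.053, 0]}, {"fingers": 0, "travel": [-0.002, 0, 0.001], "rotation": [0, -0.052, 0]}, {"fingers": 0, "travel": [0, 0, 0], "rotation": [0, 0, 0]}]'

```text
t: 12.55
tcp_pos: [0.483, -0.2795, 0.1649]
orientation: [0.172, 0.734, 0.625, -0.203]
wrist_force: [-0.2, -0.5, -3.0]
opening: 0.0169
grip_force: 59.0
```

Run:
```python
from h import *
tags('scene')
```

```text
scene t 12.55 tip 30.9 lip [ 0.49  -0.232  0.041]
47 [157. 224.] tray [-0.024 -0.009  0.054] scoop [-0.095 -0.024  0.017]
59 [153. 231.] tray [ 0.004 -0.01   0.054] scoop [-0.093  0.004  0.016]
34 [213. 238.] tray [-0.023  0.128  0.016] scoop [-0.231 -0.023  0.055]
46 [216. 255.] tray [0.033 0.15  0.017] scoop [-0.25   0.033  0.067]
```

carry_out --commands '[{"fingers": 0, "travel": [0, 0, 0], "rotation": [0, 0, 0]}]'

```text
t: 12.72
tcp_pos: [0.4832, -0.2808, 0.1658]
orientation: [0.173, 0.734, 0.624, -0.203]
wrist_force: [0.2, -0.4, -3.7]
opening: 0.017
grip_force: 59.0
```

Run:
```python
from h import *
tags('scene')
```

```text
scene t 12.725 tip 30.9 lip [ 0.491 -0.233  0.042]
45 [143. 218.] tray [-0.021 -0.041  0.071] scoop [-0.059 -0.022  0.016]
48 [140. 226.] tray [ 0.006 -0.04   0.07 ] scoop [-0.061  0.005  0.015]
74 [157. 236.] tray [ 0.002 -0.005  0.036] scoop [-0.109  0.001  0.003]
43 [215. 238.] tray [-0.023  0.134  0.016] scoop [-0.238 -0.024  0.058]
51 [217. 255.] tray [0.033 0.153 0.016] scoop [-0.254  0.032  0.068]
```

carry_out --commands '[{"fingers": 0, "travel": [-0.006, 0, -0.002], "rotation": [0, 0.12, 0]}, {"fingers": 0, "travel": [-0.01, 0, 0], "rotation": [0, 0.18, 0]}, {"fingers": 0, "travel": [-0.01, 0, 0], "rotation": [0, 0.08, 0]}, {"fingers": 0, "travel": [-0.01, 0, 0], "rotation": [0, 0, 0]}]'

```text
t: 13.28
tcp_pos: [0.4766, -0.3146, 0.1789]
orientation: [0.058, 0.76, 0.643, -0.071]
wrist_force: [0.3, 0.3, -4.8]
opening: 0.0171
grip_force: 59.0
```

Run:
```python
from h import *
tags('scene','s6.png');tags('wrist','w6.png')
cv2.imwrite('pics/m6.png',np.hstack([cv2.resize(cv2.imread('pics/w6.png'),(400,300)),cv2.resize(cv2.imread('pics/s6.png')[170:290,90:250],(400,300))]))
plan([(tcp(-.08,.06,12),80.8,12,5)],f=0.0)
```

```text
scene t 13.275 tip 10.5 lip [ 0.491 -0.227  0.08 ]
34 [152. 211.] tray [-0.024 -0.015  0.095] scoop [-0.089 -0.024  0.017]
41 [149. 219.] tray [ 0.003 -0.013  0.096] scoop [-0.09   0.003  0.018]
50 [156. 241.] tray [ 0.015 -0.005  0.032] scoop [-0.11   0.016 -0.043]
34 [213. 238.] tray [-0.024  0.128  0.017] scoop [-0.244 -0.024 -0.034]
54 [217. 255.] tray [0.034 0.153 0.016] scoop [-0.268  0.033 -0.03 ]
wrist t 13.325 tip 10.6 lip [ 0.491 -0.228  0.08 ]
55 [295.  20.] tray [-0.012 -0.002  0.031] scoop [-0.113 -0.012 -0.043]
56 [351.  20.] tray [ 0.019 -0.002  0.031] scoop [-0.114  0.019 -0.043]
50 [289.  50.] tray [-0.013 -0.015  0.093] scoop [-0.09  -0.013  0.016]
157 [358.  75.] tray [ 0.019 -0.027  0.094] scoop [-0.078  0.02   0.014]
507 [382.  61.] tray [ 0.029 -0.019  0.095] scoop [-0.085  0.03   0.017]
31 [289.  74.] tray [-0.013 -0.025  0.095] scoop [-0.079 -0.013  0.016]
61 [324.  83.] tray [ 0.002 -0.029  0.095] scoop [-0.075  0.002  0.015]
65 [269.  85.] tray [-0.023 -0.03   0.096] scoop [-0.074 -0.022  0.015]
[{"fingers": 0.0, "travel": [-0.013, 0.0, 0.006], "rotation": [-0.001, -0.005, -0.001]}, {"fingers": 0.0, "travel": [-0.012, 0.0, 0.007], "rotation": [-0.001, -0.005, -0.001]}, {"fingers": 0.0, "travel": [-0.013, 0.0, 0.006], "rotation": [-0.001, -0.005, -0.0]}, {"fingers": 0.0, "travel": [-0.012, 0.0, 0.007], "rotation": [-0.001, -0.005, -0.001]}, {"fingers": 0.0, "travel": [-0.013, 0.001, 0.007], "rotation": [-0.001, -0.006, -0.0]}]
```

View pics/m6.png

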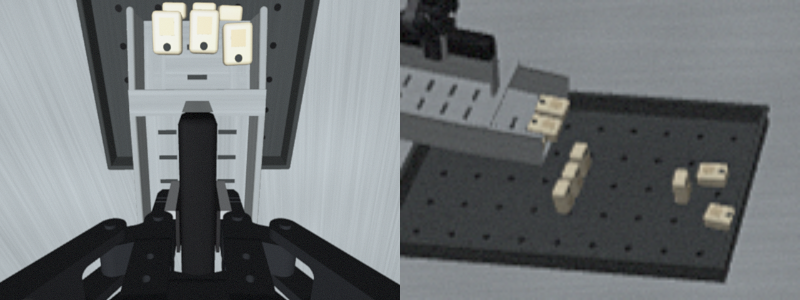

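Row 2 stands on end in the middle third, y ≈ 0. Row 3 is held just behind the lip. I'll retreat to the last third.

Run:
```python
from h import *
w=[];s=np.cumsum([4,9,15,19,19,16,10,6]);s=s/s[-1]
p0=telemetry.get_state()['tcp_pos'];p1=np.array(tcp(-.122,.045,31))
for k,a in enumerate(s):w.append((p0+(p1-p0)*[a,a,max(0,(a-.4)/.6)],80.8,[9,8,8,8,10,12,14,16][k],1))
print(p0,p1);a=plan(w,f=0.0)
plan([(p1,80.8,30.5,5)],f=0.0,start=a)
```

```text
[ 0.47645279 -0.31334019  0.17811682] [ 0.46552768 -0.38561923  0.16593805]
[{"fingers": 0.0, "travel": [-0.003, 0.0, 0.001], "rotation": [-0.005, 0.027, -0.003]}, {"fingers": 0.0, "travel": [-0.007, 0.0, 0.001], "rotation": [0.0, 0.017, -0.0]}, {"fingers": 0.0, "travel": [-0.011, 0.0, 0.001], "rotation": [0.0, 0.0, -0.0]}, {"fingers": 0.0, "travel": [-0.013, 0.0, 0.004], "rotation": [0.0, 0.0, -0.0]}, {"fingers": 0.0, "travel": [-0.014, 0.001, 0.006], "rotation": [0.0, -0.035, -0.0]}, {"fingers": 0.0, "travel": [-0.011, -0.0, 0.005], "rotation": [0.0, -0.035, -0.0]}, {"fingers": 0.0, "travel": [-0.007, -0.0, 0.004], "rotation": [0.0, -0.035, -0.0]}, {"fingers": 0.0, "travel": [-0.004, -0.0, 0.002], "rotation": [0.0, -0.035, -0.0]}]
[{"fingers": 0.0, "travel": [-0.0, -0.0, -0.0], "rotation": [0.0, -0.051, -0.0]}, {"fingers": 0.0, "travel": [-0.0, -0.0, -0.0], "rotation": [0.0, -0.05, -0.0]}, {"fingers": 0.0, "travel": [-0.0, -0.0, -0.0], "rotation": [0.0, -0.051, -0.0]}, {"fingers": 0.0, "travel": [-0.0, -0.0, -0.0], "rotation": [0.0, -0.05, -0.0]}, {"fingers": 0.0, "travel": [-0.0, -0.0, -0.0], "rotation": [0.0, -0.051, -0.0]}]
```

carry_out --commands '[{"fingers": 0, "travel": [-0.003, 0, 0.001], "rotation": [0, 0.027, 0]}, {"fingers": 0, "travel": [-0.007, 0, 0.001], "rotation": [0, 0.017, 0]}, {"fingers": 0, "travel": [-0.011, 0, 0.001], "rotation": [0, 0, 0]}, {"fingers": 0, "travel": [-0.013, 0, 0.004], "rotation": [0, 0, 0]}, {"fingers": 0, "travel": [-0.014, 0, 0.006], "rotation": [0, -0.035, 0]}, {"fingers": 0, "travel": [-0.011, 0, 0.005], "rotation": [0, -0.035, 0]}, {"fingers": 0, "travel": [-0.007, 0, 0.004], "rotation": [0, -0.035, 0]}, {"fingers": 0, "travel": [-0.004, 0, 0.002], "rotation": [0, -0.035, 0]}]'

```text
t: 14.38
tcp_pos: [0.4646, -0.3852, 0.1649]
orientation: [0.088, 0.755, 0.641, -0.107]
wrist_force: [1.1, 0.1, -3.2]
opening: 0.0169
grip_force: 59.0
```

carry_out --commands '[{"fingers": 0, "travel": [0, 0, 0], "rotation": [0, -0.05, 0]}, {"fingers": 0, "travel": [0, 0, 0], "rotation": [0, -0.05, 0]}, {"fingers": 0, "travel": [0, 0, 0], "rotation": [0, -0.05, 0]}, {"fingers": 0, "travel": [0, 0, 0], "rotation": [0, -0.05, 0]}, {"fingers": 0, "travel": [0, 0, 0], "rotation": [0, -0.06, 0]}, {"fingers": 0, "travel": [0, 0, 0], "rotation": [0, 0, 0]}]'

```text
t: 15.12
tcp_pos: [0.4648, -0.3834, 0.1644]
orientation: [0.169, 0.734, 0.625, -0.204]
wrist_force: [0.7, -0.3, -3.0]
opening: 0.0172
grip_force: 59.1
```

Run:
```python
from h import *
tags('scene')
```

```text
scene t 15.125 tip 30.7 lip [ 0.472 -0.335  0.041]
62 [119. 221.] tray [-0.025 -0.11   0.05 ] scoop [-0.1   -0.023  0.016]
67 [115. 229.] tray [ 0.003 -0.11   0.05 ] scoop [-0.1    0.005  0.017]
36 [155. 241.] tray [ 0.016 -0.006  0.033] scoop [-0.198  0.018  0.055]
34 [212. 238.] tray [-0.022  0.129  0.017] scoop [-0.322 -0.02   0.11 ]
41 [216. 254.] tray [0.031 0.15  0.016] scoop [-0.341  0.033  0.121]
```

Row 3 is tipping over the lip. I'll hold briefly, raise the scoop and check.

carry_out --commands '[{"fingers": 0, "travel": [0, 0, 0], "rotation": [0, -0.03, 0]}, {"fingers": 0, "travel": [0, 0, 0], "rotation": [0, 0, 0]}, {"fingers": 0, "travel": [-0.006, 0, -0.006], "rotation": [0, 0, 0]}, {"fingers": 0, "travel": [-0.01, 0, -0.02], "rotation": [0, 0, 0]}, {"fingers": 0, "travel": [-0.01, 0, -0.03], "rotation": [0, 0, 0]}, {"fingers": 0, "travel": [0, 0, -0.03], "rotation": [0, 0, 0]}, {"fingers": 0, "travel": [0, 0, 0], "rotation": [0, 0, 0]}]'

```text
t: 16.05
tcp_pos: [0.4707, -0.3607, 0.255]
orientation: [0.183, 0.731, 0.621, -0.214]
wrist_force: [-0.1, 0.8, -3.2]
opening: 0.0169
grip_force: 59.1
```

Run:
```python
from h import *
tags('scene','s7.png');cap('wrist','w7.png')
cv2.imwrite('pics/m7.png',np.hstack([cv2.resize(cv2.imread('pics/w7.png'),(400,300)),cv2.resize(cv2.imread('pics/s7.png')[170:290,70:250],(400,300))]))
```

```text
scene t 16.05 tip 32.6 lip [ 0.478 -0.317  0.13 ]
51 [132. 231.] tray [-0.024 -0.083  0.017] scoop [-0.172 -0.025 -0.082]
35 [157. 239.] tray [ 0.01  -0.005  0.033] scoop [-0.229  0.008 -0.027]
35 [214. 238.] tray [-0.022  0.131  0.018] scoop [-0.352 -0.024  0.034]
103 [127. 243.] tray [ 0.017 -0.085  0.017] scoop [-0.171  0.015 -0.083]
46 [216. 254.] tray [0.033 0.15  0.016] scoop [-0.369  0.031  0.043]
```

View pics/m7.png

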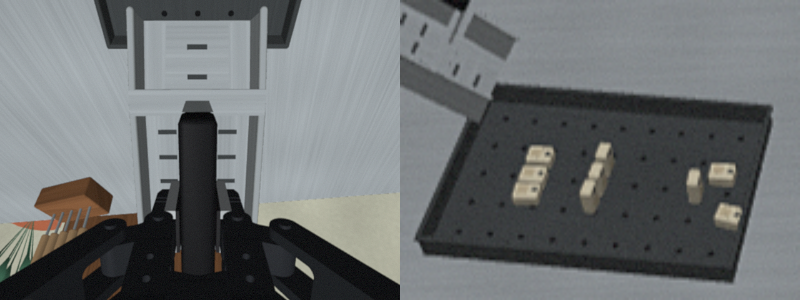

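All nine are in the tray in a single layer, three per third (y ≈ -0.084, -0.005, +0.13), and the scoop is empty. Next, back to the mat.

Run:
```python
from h import *
plan([((.49,-.24,.25),85,10,4),((.56,0,.24),115,0,5),((.5054,.2105,.2),154.6,0,7),((.5054,.2105,.11),154.6,0,4),((.5054,.2105,.096),154.6,0,2)],f=0.0)
```

```text
[{"fingers": 0.0, "travel": [0.026, 0.0, -0.016], "rotation": [-0.008, 0.098, -0.018]}, {"fingers": 0.0, "travel": [0.027, 0.001, -0.013], "rotation": [-0.008, 0.098, -0.017]}, {"fingers": 0.0, "travel": [0.029, 0.002, -0.011], "rotation": [-0.008, 0.098, -0.017]}, {"fingers": 0.0, "travel": [0.03, 0.002, -0.008], "rotation": [-0.007, 0.099, -0.018]}, {"fingers": 0.0, "travel": [0.049, 0.01, -0.006], "rotation": [-0.009, 0.034, -0.104]}, {"fingers": 0.0, "travel": [0.047, 0.015, -0.005], "rotation": [-0.009, 0.034, -0.105]}, {"fingers": 0.0, "travel": [0.046, 0.019, -0.003], "rotation": [-0.009, 0.034, -0.104]}, {"fingers": 0.0, "travel": [0.044, 0.024, -0.001], "rotation": [-0.009, 0.034, -0.105]}]
[{"fingers": 0.0, "travel": [0.04, 0.029, -0.0], "rotation": [-0.01, 0.034, -0.104]}, {"fingers": 0.0, "travel": [0.031, 0.006, 0.006], "rotation": [0.0, 0.0, -0.099]}, {"fingers": 0.0, "travel": [0.03, 0.009, 0.006], "rotation": [0.0, 0.0, -0.099]}, {"fingers": 0.0, "travel": [0.029, 0.011, 0.006], "rotation": [0.0, 0.0, -0.099]}, {"fingers": 0.0, "travel": [0.027, 0.014, 0.005], "rotation": [0.0, 0.0, -0.099]}, {"fingers": 0.0, "travel": [0.026, 0.017, 0.006], "rotation": [0.0, 0.0, -0.098]}, {"fingers": 0.0, "travel": [0.024, 0.02, 0.005], "rotation": [0.0, 0.0, -0.099]}, {"fingers": 0.0, "travel": [0.023, 0.022, 0.006], "rotation": [0.0, 0.0, -0.098]}]
[{"fingers": 0.0, "travel": [-0.0, -0.0, 0.022], "rotation": [0.0, 0.0, -0.0]}, {"fingers": 0.0, "travel": [-0.0, -0.0, 0.023], "rotation": [0.0, 0.0, -0.0]}, {"fingers": 0.0, "travel": [-0.0, -0.0, 0.022], "rotation": [0.0, 0.0, -0.0]}, {"fingers": 0.0, "travel": [-0.0, -0.001, 0.023], "rotation": [0.0, 0.0, -0.0]}, {"fingers": 0.0, "travel": [-0.0, 0.0, 0.007], "rotation": [0.0, 0.0, -0.0]}, {"fingers": 0.0, "travel": [-0.0, 0.0, 0.007], "rotation": [0.0, 0.0, -0.0]}]
```

carry_out --commands '[{"fingers": 0, "travel": [0.026, 0, -0.016], "rotation": [-0.008, 0.098, -0.018]}, {"fingers": 0, "travel": [0.027, 0.001, -0.013], "rotation": [-0.008, 0.098, -0.017]}, {"fingers": 0, "travel": [0.029, 0.002, -0.011], "rotation": [-0.008, 0.098, -0.017]}, {"fingers": 0, "travel": [0.03, 0.002, -0.008], "rotation": [-0.007, 0.099, -0.018]}, {"fingers": 0, "travel": [0.049, 0.01, -0.006], "rotation": [-0.009, 0.034, -0.104]}, {"fingers": 0, "travel": [0.047, 0.015, -0.005], "rotation": [-0.009, 0.034, -0.105]}, {"fingers": 0, "travel": [0.046, 0.019, -0.003], "rotation": [-0.009, 0.034, -0.104]}, {"fingers": 0, "travel": [0.044, 0.024, -0.001], "rotation": [-0.009, 0.034, -0.105]}]'

```text
t: 17.15
tcp_pos: [0.5454, -0.0469, 0.2398]
orientation: [0.01, 0.579, 0.815, -0.014]
wrist_force: [1.0, -0.6, -3.2]
opening: 0.0173
grip_force: 59.0
```

carry_out --commands '[{"fingers": 0, "travel": [0.04, 0.029, 0], "rotation": [-0.01, 0.034, -0.104]}, {"fingers": 0, "travel": [0.031, 0.006, 0.006], "rotation": [0, 0, -0.099]}, {"fingers": 0, "travel": [0.03, 0.009, 0.006], "rotation": [0, 0, -0.099]}, {"fingers": 0, "travel": [0.029, 0.011, 0.006], "rotation": [0, 0, -0.099]}, {"fingers": 0, "travel": [0.027, 0.014, 0.005], "rotation": [0, 0, -0.099]}, {"fingers": 0, "travel": [0.026, 0.017, 0.006], "rotation": [0, 0, -0.098]}, {"fingers": 0, "travel": [0.024, 0.02, 0.005], "rotation": [0, 0, -0.099]}, {"fingers": 0, "travel": [0.023, 0.022, 0.006], "rotation": [0, 0, -0.098]}]'

```text
t: 18.15
tcp_pos: [0.5051, 0.2111, 0.1981]
orientation: [-0.001, 0.218, 0.976, -0.001]
wrist_force: [-0.1, -0.5, -3.8]
opening: 0.0171
grip_force: 59.1
```

carry_out --commands '[{"fingers": 0, "travel": [0, 0, 0.02], "rotation": [0, 0, 0]}, {"fingers": 0, "travel": [0, 0, 0.02], "rotation": [0, 0, 0]}, {"fingers": 0, "travel": [0, 0, 0.02], "rotation": [0, 0, 0]}, {"fingers": 0, "travel": [0, 0, 0.015], "rotation": [0, 0, 0]}, {"fingers": 0, "travel": [0, 0, 0], "rotation": [0, 0, 0]}]'

```text
t: 18.77
tcp_pos: [0.5045, 0.2106, 0.1229]
orientation: [-0.002, 0.22, 0.975, -0.001]
wrist_force: [-0.4, -0.5, -2.5]
opening: 0.0172
grip_force: 59.1
```

Run:
```python
from h import *
p,d,c=cap('scene','s8.png');W=cloud(d,c);X,Y,Z=W[...,0],W[...,1],W[...,2]
ns=(d>0)&(X>.36)&(X<.66)&(Y>.08)&(Y<.34)
for a,b in[(.055,.09)]:
  m=ns&(Z>a)&(Z<b)&(p.max(-1)>100);print(m.sum(),cv2.minAreaRect((W[m][:,:2]*1000).astype(np.float32)),np.median(Z[m]))
plan([((.5054,.2105,.0925),154.6,0,3)],f=0.0)
s=telemetry.get_state();print(s['tcp_pos'],s['wrist_force'])
```

```text
290 ((487.8181457519531, 216.16854858398438), (97.01205444335938, 181.92283630371094), 64.72835540771484) 0.08151664823973909
[{"fingers": 0.0, "travel": [-0.0, -0.0, 0.01], "rotation": [-0.001, -0.0, -0.0]}, {"fingers": 0.0, "travel": [-0.0, -0.0, 0.011], "rotation": [-0.0, -0.001, -0.0]}, {"fingers": 0.0, "travel": [-0.0, -0.0, 0.01], "rotation": [-0.001, -0.0, -0.0]}]
[0.50526046 0.21080255 0.12384609] [ 0.18497511 -0.24643085 -2.77501903]
```

carry_out --commands '[{"fingers": 0, "travel": [0, 0, 0.014], "rotation": [0, 0, 0]}, {"fingers": 0, "travel": [0, 0, 0.012], "rotation": [0, 0, 0]}, {"fingers": 0, "travel": [0, 0, 0.005], "rotation": [0, 0, 0]}, {"fingers": 0, "travel": [0, 0, 0.001], "rotation": [0, 0, 0]}, {"fingers": 0, "travel": [0, 0, 0], "rotation": [0, 0, 0]}]'

```text
t: 19.45
tcp_pos: [0.5056, 0.2114, 0.0928]
orientation: [0.0, 0.22, 0.976, -0.0]
wrist_force: [-0.6, -0.4, -3.4]
opening: 0.0165
grip_force: 59.1
```

carry_out --commands '[{"fingers": 0, "travel": [0, 0, 0.002], "rotation": [0, 0, 0]}, {"fingers": 0, "travel": [0, 0, 0.001], "rotation": [0, 0, 0]}, {"fingers": 0, "travel": [0, 0, 0], "rotation": [0, 0, 0]}]'

```text
t: 19.82
tcp_pos: [0.5054, 0.2113, 0.09]
orientation: [0.0, 0.22, 0.976, -0.0]
wrist_force: [-0.6, 0.0, 0.2]
opening: 0.0171
grip_force: 59.5
```

carry_out --commands '[{"fingers": 0.35, "travel": [0, 0, 0], "rotation": [0, 0, 0]}, {"fingers": 0.7, "travel": [0, 0, 0], "rotation": [0, 0, 0]}, {"fingers": 1, "travel": [0, 0, 0], "rotation": [0, 0, 0]}, {"fingers": 1, "travel": [0, 0, 0], "rotation": [0, 0, 0]}, {"fingers": 1, "travel": [0, 0, -0.03], "rotation": [0, 0, 0]}, {"fingers": 1, "travel": [0, 0, -0.04], "rotation": [0, 0, 0]}, {"fingers": 1, "travel": [0, 0, -0.05], "rotation": [0, 0, 0]}, {"fingers": 1, "travel": [0, 0, -0.03], "rotation": [0, 0, 0]}]'

```text
t: 20.82
tcp_pos: [0.5062, 0.2115, 0.2422]
orientation: [0.001, 0.22, 0.976, 0.001]
wrist_force: [0.2, -0.7, -0.3]
opening: 0.0854
grip_force: 0.0
```

carry_out --commands '[{"fingers": 1, "travel": [0, 0, 0], "rotation": [0, 0, 0]}, {"fingers": 1, "travel": [0, 0, 0], "rotation": [0, 0, 0]}, {"fingers": 1, "travel": [0, 0, 0], "rotation": [0, 0, 0]}]'

```text
t: 21.2
tcp_pos: [0.5044, 0.2111, 0.238]
orientation: [-0.002, 0.22, 0.976, -0.001]
wrist_force: [0.3, 0.0, -0.9]
opening: 0.0857
grip_force: 0.0
```

Run:
```python
from h import *
tags('scene','s9.png');cap('wrist','w9.png')
cv2.imwrite('pics/m9.png',np.hstack([cv2.resize(cv2.imread('pics/w9.png'),(400,300)),cv2.resize(cv2.imread('pics/s9.png')[150:375,70:370],(400,300))]))
```

```text
scene t 21.2 tip 0.2 lip [0.409 0.256 0.157]
43 [132. 231.] tray [-0.026 -0.087  0.016] scoop [ 0.183 -0.481 -0.139]
42 [156. 241.] tray [ 0.018 -0.005  0.032] scoop [ 0.202 -0.39  -0.122]
36 [212. 238.] tray [-0.021  0.128  0.017] scoop [ 0.128 -0.273 -0.138]
106 [127. 243.] tray [ 0.018 -0.085  0.017] scoop [ 0.224 -0.466 -0.138]
45 [216. 255.] tray [0.033 0.151 0.017] scoop [ 0.174 -0.236 -0.137]
```

View pics/m9.png

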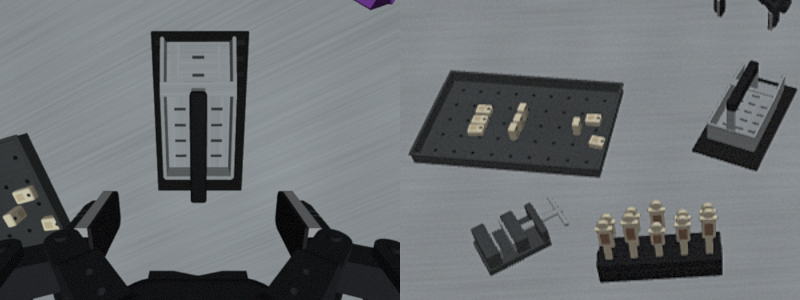

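The empty scoop lies along the mat and centred on it (wrist view 200,115). All nine blanks are in the tray, three per third, and nothing else has moved. Handing in.

```bash
python3 -c "
from rig import r
print(r.finish_job())"
```

```text
the job is handed in; nothing more can be done
None
```

I handed the job in: all nine blanks are in the tray, three in each third and none on another (four stand on end), and the empty scoop is back flat on the middle of its mat; the hand-in gave no verdict.

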